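# Load the injector cleaner, hook its hood shut, set the timer and start it

## Task

Stand every fuel injector that lies on the bench upright, nozzle down, in its own cup of the cleaning machine, then fit the aluminium hood squarely: with its rear edge raised, hook the front lip under the ledge at the front of the deck, and swing the rear down until the hood sits flat on the deck. Turn the timer knob clockwise to its stop and, only once the hood is shut and the timer is set, press the start button and let it go; leave the other things on the bench where they are.

Things in the scene. Friction and masses are not known exactly. Their poses are not given: they have to be found in the camera images.
- machine: bench-top injector cleaner, fixed; origin on the bench, x to its rear, z up, 250 mm wide (y). Front console x -165 to -102 mm, top z 62. Steel deck x -98 to +94, top z 70, with four cups sunk in it. Front ledge 240 mm long: upright x -102 to -98, flange reaching back to x -80, underside z 84, top z 89. Rear upstand: front face x +94, top z 110. Shut hood: its origin at (7, 0, 70) mm, axes parallel
- cover: aluminium hood, 450 g, starts upright on the bench: wedge-shaped box open below, 4 mm walls, 240 mm wide (y). Origin mid-underside. Front wall foot x -83 mm, leaning back 18 deg to z 45; top slopes up to the rear wall, x +83, z 105. Black bar handle 12 (x) x 14 (z) x 110 mm (y) centred at (18, 0, 119) over the balance point, posts at y +-49, 33 mm clear of the top below it: grip across x from above
- lip (a point): middle of the front edge of the hood's lip, hood frame (-99, 0, 2) mm; axes as the hood's. The lip is flat, 200 mm wide, 4 mm thick (z 0 to 4), and sticks out 16 mm from the front wall's foot. Shut, it reaches 12 mm under the ledge and the hood has about 4 mm of play fore and aft between ledge and rear upstand, so it cannot be lowered level: the lip must go in first
- start (a joint): start button, m pressed: 0 out, 0.006 fully down (5 N); springs back; works above 0.004
- timer (a joint): timer knob, rad turned clockwise from above: starts at 0 to 0.3, stop (full) at 1.4; stays where it is left; 0.03 N m. A black bar grip 34 mm long, 14 mm wide, from z 76 to 106 mm on a disc at the left of the console, axis at machine (-135, 75) mm; at 0 the bar lies along the machine's x; the pointer line is then at the front end; grip across the bar near z 97 mm
- start_top (a point): centre of the button's white top, 26 mm across, on the right of the console, machine frame (-135, -85, 80) mm; pressed straight down
- cup0 (a point): centre of the floor of cup 0, machine frame (15, 87, 8) mm: a round well, 29 mm bore, straight walls, mouth flush with the deck at z 70
- cup1 (a point): centre of the floor of cup 1, machine frame (15, 29, 8) mm: a round well, 29 mm bore, straight walls, mouth flush with the deck at z 70
- cup2 (a point): centre of the floor of cup 2, machine frame (15, -29, 8) mm: a round well, 29 mm bore, straight walls, mouth flush with the deck at z 70
- cup3 (a point): centre of the floor of cup 3, machine frame (15, -87, 8) mm: a round well, 29 mm bore, straight walls, mouth flush with the deck at z 70
- injector0: fuel injector, 140 g, 128 mm long, lying, nozzle away from the robot; may be absent. x runs along it to the nozzle; origin mid-length on its underside, centre line at z +12 mm. From x -64: plug 14 mm dia. to -52, square head 24 x 24 to -16 (grip here), body 24 mm dia. to +36, taper to 44, nozzle 9 mm dia. to +64. In a cup it stands 66 mm out of the deck and leans up to 9 deg
- nozzle0 (a point): tip of injector0's nozzle, on its centre line (x +64 mm)
- injector1: another injector, just like injector0; may be absent
- nozzle1 (a point): tip of injector1's nozzle, on its centre line (x +64 mm)
- injector2: another injector, just like injector0; may be absent
- nozzle2 (a point): tip of injector2's nozzle, on its centre line (x +64 mm)
- injector3: another injector, just like injector0; may be absent
- nozzle3 (a point): tip of injector3's nozzle, on its centre line (x +64 mm)
- gauge: round dashboard gauge standing face up, 84 mm across, 51 mm high; origin at the centre of its underside; not part of the job
- carburettor: small aluminium carburettor body, about 90 x 70 x 77 mm high; origin at the centre of its underside; not part of the job
- spanner: steel spanner lying flat, 170 mm long; origin at the centre of its underside; not part of the job
- socket: small steel socket standing upright, 26 mm across, 32 mm high; origin at the centre of its underside; not part of the job
- pulley: dark steel belt pulley lying flat, 64 mm across, 24 mm high; origin at the centre of its underside; not part of the job
- carton: small cardboard carton, 60 x 100 x 45 mm high; origin at the centre of its underside; not part of the job
Mind the look-alikes: they are no part of the job. Leave any black or yellow look-alike of the injector0 alone.

How it is judged:
On the way, in this order (a step that is already met when the one before it is completed fails the run):
1. every injector stands nozzle-down in a cup ((horizontal distance between nozzle0 and cup0 below 0.012 m or horizontal distance between nozzle0 and cup1 below 0.012 m or horizontal distance between nozzle0 and cup2 below 0.012 m or horizontal distance between nozzle0 and cup3 below 0.012 m) and height (world z) of each of nozzle0, nozzle1, nozzle2, nozzle3 below 0.022 m and angle between each of injector0, injector1, injector2, injector3's own x axis and vertical above 2.84 rad and (horizontal distance between nozzle1 and cup0 below 0.012 m or horizontal distance between nozzle1 and cup1 below 0.012 m or horizontal distance between nozzle1 and cup2 below 0.012 m or horizontal distance between nozzle1 and cup3 below 0.012 m) and (horizontal distance between nozzle2 and cup0 below 0.012 m or horizontal distance between nozzle2 and cup1 below 0.012 m or horizontal distance between nozzle2 and cup2 below 0.012 m or horizontal distance between nozzle2 and cup3 below 0.012 m) and (horizontal distance between nozzle3 and cup0 below 0.012 m or horizontal distance between nozzle3 and cup1 below 0.012 m or horizontal distance between nozzle3 and cup2 below 0.012 m or horizontal distance between nozzle3 and cup3 below 0.012 m)), for 0.3 s.
2. the hood's lip is under the ledge while its rear is still raised (x of lip in the frame of machine below -0.084 m and z of lip in the frame of machine between 0.067 and 0.084 m and angle between cover's own z axis and vertical above 0.14 rad), for 0.2 s.
3. the hood is shut on the deck, lip under the ledge (x of lip in the frame of machine below -0.084 m and z of lip in the frame of machine between 0.067 and 0.084 m and angle between cover's own z axis and vertical below 0.035 rad and z of cover in the frame of machine below 0.074 m and y of cover in the frame of machine between -0.01 and 0.01 m and angle between the x axis of cover and the x axis of machine, either way round below 0.07 rad), for 0.3 s.
4. the start button is pressed with the timer set (value of joint start above 0.004 m and value of joint timer above 1.25 rad), for 0.05 s.
At the end, for the whole second after the job is handed in: each injector nozzle-down in a cup: nozzle within 12 mm of its centre, leaning under 17 deg; hood at rest on the deck: tilt under 2 deg, underside within 4 mm of it, lip 4 mm or more under the ledge, within 10 mm sideways and 4 deg square; timer above 1.25 rad, start let go (all of step 1 and all of step 3 and linear speed of cover below 0.02 m/s and value of joint start below 0.002 m and value of joint timer above 1.25 rad); the robot touches nothing.
It fails at once if the start button is pressed while the hood is not shut or the timer not set (value of joint start above 0.003 m and not (x of lip in the frame of machine below -0.084 m and z of lip in the frame of machine between 0.067 and 0.084 m and angle between cover's own z axis and vertical below 0.06 rad and value of joint timer above 1.2 rad)).
It fails at once if another thing on the bench is moved more than 40 mm (distance of any of gauge, carburettor, spanner, socket, pulley, carton from where it was at the start of the episode above 0.04 m).
Of injector0, injector1, injector2, injector3 only 3 to 4 are there at a start; the rules pass over those that are not, and their reading is None.
At some moment in a run one of cover, injector0, injector1, injector2, injector3 may be knocked a few centimetres aside while the robot is not near it.
It also fails if it takes over 200 s, if anything falls off the work surface, if the arm or the gripper's body presses on something with over 40 N, if the wrist force passes 120 N, or if a joint passes its speed limit or range.

## Robot

A 7-joint arm with a two-finger parallel gripper is mounted at the origin on the work surface. World frame = base frame: x ahead of the robot, y to its left, z up, the work surface at z = 0. Lengths are in m, angles in rad, forces in N, time in s.
With the tool pointing down it reaches from about 0.425 to 1.025 m from the base axis. Payload 9.4 kg.
Tool frame: the origin (TCP) lies on the mounting face of the last link; the fingertips stand 186 mm ahead of it and the grasp point (between the pads) lies 167 mm ahead of it; x points along the fingers, y is the direction in which the jaws open and shut, and the axes are right-handed (so a half turn about x gives the same grasp; the last joint's range is limited). The gripper opens to 93 mm and grips with 3 to 60 N. Pads are 15 mm wide; open, the fingers measure 128 mm over their backs; the gripper's body (75 mm by 188 mm) begins 65 mm behind the grasp point.
Start: joints at [-1.408, 0.599, -0.003, 1.599, 0.002, 0.943, -0.08], TCP at [0.172, 0.704, 0.405] pointing down, gripper open.
Joint ranges: [-2.57, 2.57], [-0.35, 1.97], [-1.29, 1.29], [0.11, 2.56], [-1.05, 4.19], [0.11, 1.86], [-2.63, 2.63]. Speed limits (rad/s): [2.22, 2.22, 3.01, 3.01, 3.14, 3.14, 3.14].

## Interface

Orientations are given as a rotation vector (axis times angle).
In Python, from station import r gives the robot as it stands. The module is installed in compiled form; this text tells all that it offers.
- The arm moves only by the shell command python3 -m creep 'ROWS'. ROWS is a JSON object of lists of equal length, an entry for each row: "delta_pos": the shift along the tool's x, y, z in mm, a list of three; "rotation": the turn, a rotation vector about the tool's x, y, z in rad, a list of three; "gripper": the opening, from 0 (shut) to 1 (fully open). A call has exactly 10 rows; each row is the pose to reach, as a shift and turn from the pose commanded when the call began, along the tool's axes at that moment; what a row does not reach only later rows make up. A row lasts 1/10 s, in which the tool goes at most 50 mm and 8.59 degrees, less where a joint would pass 70% of its speed; a pose out of reach is approached as far as the arm can. A call with a gripper value outside its range is refused whole. The fingers move at their own pace and stop on an object; the grip force is fixed at half the most. Time passes only in rows, so rows that repeat a pose let the fingers close, or fill a call up. It gives the time, the measured TCP pose, the force and the opening at its end, in the units of the state.
- r.get_obs(): the state, without advancing time (a new reading comes with each control period).
- r.get_image(name): name is "scene" or "top"; returns the picture (384x512x3 uint8, red, green, blue); there is no depth.
- r.camera_model(name): a dict with "mtx" (3x3 intrinsics, pixels), "k1" (the pictures are not rectified: a ray, as slopes to the right and down, at radius r is drawn at 1 + k1 r^2 times it, then the intrinsics apply), "extrinsics" (4x4, takes a point from world to camera coordinates). Camera axes: x right, y up, looking along -z (the intrinsics and any distortion apply to the point x, -y, -z); pixel columns grow to the right and rows downward; lengths in m; the calibration is good to about 2 mm. A picture is of the moment at which its call begins. camera_model takes no time and is no camera call.
- r.close_job(): hands the job in, once; it reports no verdict.
The state is a dict: "clock": time; "q": joint angles; "qd": joint speeds; "joint_efforts": joint torques, N m; "tool_pos": TCP position; "ee_rot": TCP orientation; "ft_force": force on the tool from outside, world axes, zero at the start; "moment": the same for the moment, N m; "width": finger opening in m.
Only numpy, scipy, OpenCV 4.12 (cv2) and the standard library are available. Lean on these libraries where they do the work, as an engineer would, in place of code of your own. Each camera call takes 0.05 s, during which the arm holds its last target. There are 200 camera calls.

## Working session

There is one attempt and no reset: what is moved stays moved. The work goes in short steps, Python scripts to look and compute and a shell command to move; the robot and the scene stay as the last step left them, time stands still between calls to the robot, and variables do not carry over. Pictures are saved under pics/ and viewed, about 12 in all and at most 16, crops included, and the job is handed in when it is done.

```bash
mkdir -p pics && python3 - <<'E'
from station import r
import cv2,numpy as np
np.set_printoptions(precision=4,suppress=True)
for n in("scene","top"):
    cv2.imwrite(f"pics/{n}0.png",cv2.resize(r.get_image(n)[:,:,::-1],(800,600),interpolation=cv2.INTER_CUBIC))
    m=r.camera_model(n);print(n,m)
print(r.get_obs())
E
```

```text
scene {'mtx': array([[355.5652,   0.    , 253.3566],
       [  0.    , 355.5652, 192.1632],
       [  0.    ,   0.    ,   1.    ]]), 'k1': -0.03463972866855331, 'extrinsics': array([[ 0.3551,  0.9347,  0.0178, -0.1487],
       [-0.6991,  0.2529,  0.6688,  0.3037],
       [ 0.6206, -0.2499,  0.7432, -1.5387],
       [ 0.    ,  0.    ,  0.    ,  1.    ]])}
top {'mtx': array([[417.8704,   0.    , 253.0857],
       [  0.    , 417.8704, 190.1411],
       [  0.    ,   0.    ,   1.    ]]), 'k1': -0.0617924482622489, 'extrinsics': array([[ 0.0352, -0.9994,  0.0008, -0.0536],
       [ 0.9775,  0.0346,  0.2082, -0.5119],
       [-0.2081, -0.0066,  0.9781, -1.251 ],
       [ 0.    ,  0.    ,  0.    ,  1.    ]])}
{'clock': 0.1, 'q': array([-1.4077,  0.6001, -0.0025,  1.6   ,  0.0018,  0.9429, -0.0798]), 'qd': array([ 0.0002, -0.0002, -0.0003, -0.0013,  0.0003, -0.0004, -0.0002]), 'joint_efforts': array([  0.0054, -76.6555,   1.5023, -25.2937,  -0.0523,   0.0137,
         0.0001]), 'tool_pos': array([0.1722, 0.7041, 0.4039]), 'ee_rot': array([ 0.1871,  1.5626, -0.1893]), 'ft_force': array([-0.5461, -0.0271, -0.6134]), 'moment': array([-0.064 ,  0.008 , -0.0003]), 'width': 0.09296142778264276}
```

View pics/scene0.png

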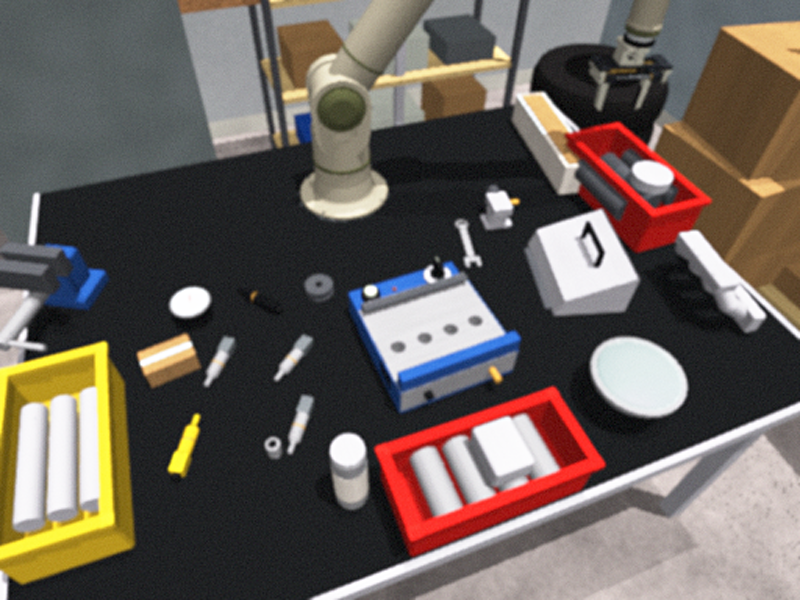

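View pics/top0.png

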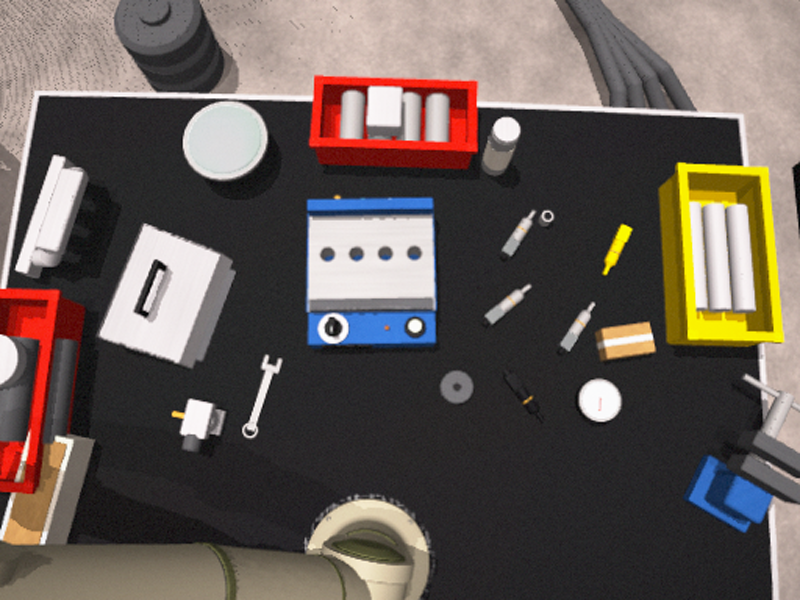

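The pictures show three grey injectors (top view at 518,235; 508,304; 577,328), all with the nozzle up and to the right, away from the robot. The yellow (617,248) and black (523,393) ones are look-alikes. The machine sits at (372,272) with its console towards the robot. The hood is at (165,295), with its short front wall facing right. Next I'll make enlarged crops and measure the blobs.

```bash
cat > h.py <<'E'
import numpy as np, cv2
from scipy.optimize import least_squares
from scipy.spatial.transform import Rotation as R
from station import r
np.set_printoptions(precision=4,suppress=True)
CM={n:r.camera_model(n) for n in("scene","top")}
def proj(n,P):
    m=CM[n];P=np.atleast_2d(P);c=P@m["extrinsics"][:3,:3].T+m["extrinsics"][:3,3]
    s=np.c_[c[:,0],-c[:,1]]/-c[:,2:];s=s*(1+m["k1"]*(s**2).sum(1,keepdims=True))
    return s@m["mtx"][:2,:2].T+m["mtx"][:2,2]
def at_z(n,uv,z):
    return np.r_[least_squares(lambda p:proj(n,[*p,z])[0]-uv,[.6,0]).x,z]
def tri(obs):  # [(cam,uv),...]
    s=least_squares(lambda p:np.concatenate([proj(n,p)[0]-uv for n,uv in obs]),[.6,0,.05]);return s.x,np.abs(s.fun).max()
def crop(n,im,x0,y0,w,h,k):
    c=cv2.resize(im[y0:y0+h,x0:x0+w,::-1],None,fx=k,fy=k,interpolation=cv2.INTER_CUBIC)
    for i in range(0,w,10): cv2.putText(c,str(x0+i) if i%20==0 else "|",(i*k,8),0,.3,(0,255,0))
    for i in range(0,h,10): cv2.putText(c,str(y0+i) if i%20==0 else "-",(0,i*k+4),0,.3,(0,255,0))
    return c
E
python3 - <<'E'
from h import *
im={n:r.get_image(n) for n in("scene","top")}
for n in im: np.save(f"pics/{n}.npy",im[n])
a=crop("top",im["top"],305,125,100,140,4);b=crop("scene",im["scene"],120,200,100,140,4)
cv2.imwrite("pics/inj1.png",np.hstack([a,b]))
a=crop("top",im["top"],60,135,100,105,4);b=crop("scene",im["scene"],325,125,100,105,4)
cv2.imwrite("pics/hood1.png",np.hstack([a,b]))
a=crop("top",im["top"],190,120,100,110,4);b=crop("scene",im["scene"],220,160,120,110,4)[:,:400]
cv2.imwrite("pics/mach1.png",np.hstack([a,b]))
E
```

```text
(no output)
```

View pics/inj1.png

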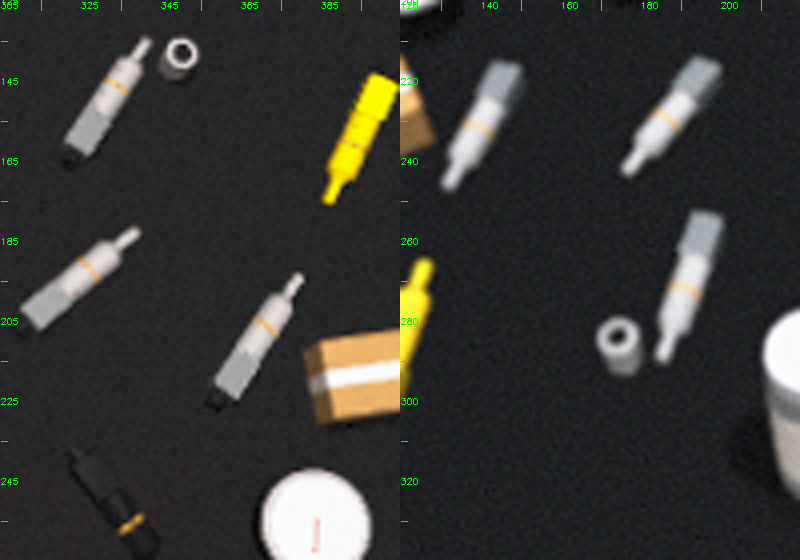

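View pics/hood1.png

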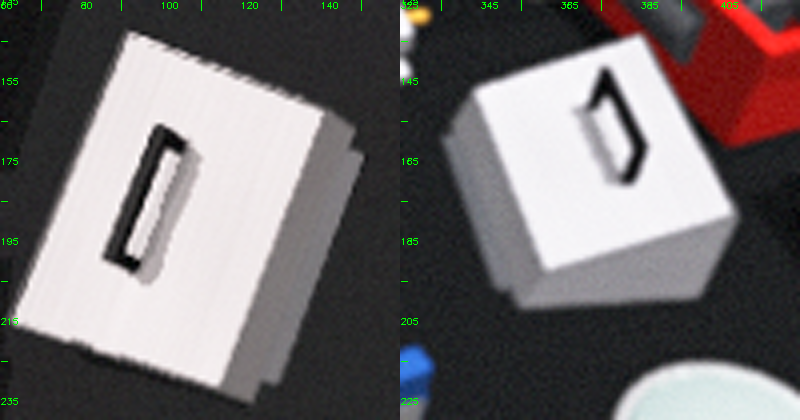

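View pics/mach1.png

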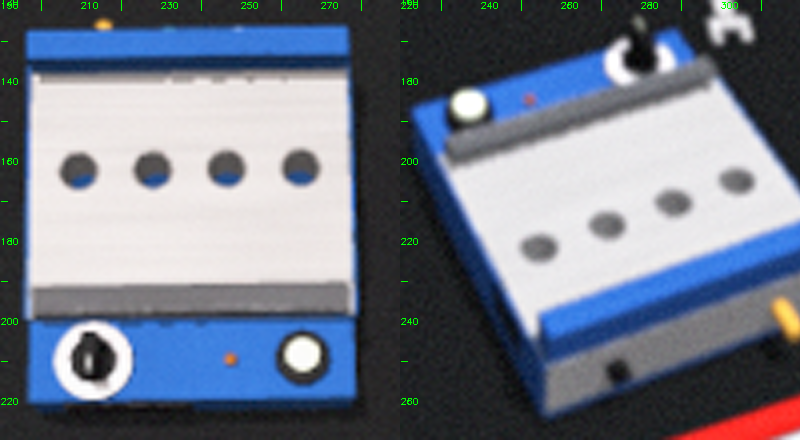

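The crops show the three grey injectors clearly, with the nozzle at the pale thin end and the black plug at the other. In the native top view, injector A lies by the socket at (330,150), B at (325,193) and C by the carton at (369,208). The yellow one (395,160) and the black one (332,250) are the look-alikes to leave alone. I can also see the hood's corners and lip, the four cup mouths, the knob and the button. Next I'll fit the poses.

```bash
cat >> h.py <<'E'
def fit(model,obs,x0,free=(0,1,3)):
    """obs: list (cam,uv,name); pose x,y,z,yaw"""
    x0=np.array(x0,float)
    def res(p):
        q=x0.copy();q[list(free)]=p;c,s=np.cos(q[3]),np.sin(q[3])
        M=np.array([[c,-s,0],[s,c,0],[0,0,1]])
        return np.concatenate([(proj(n,M@np.array(m)/1e3+q[:3])[0]-uv) for n,uv,m in obs])
    s=least_squares(res,x0[list(free)],loss="soft_l1");return s.x,res(s.x).reshape(-1,2)
def O(n,off,k,pairs): return [(n,np.array(off)+np.array(p)/k,m) for p,m in pairs]
E
cat > m1.py <<'E'
from h import *
cup=[(15,87,70),(15,29,70),(15,-29,70),(15,-87,70)]
mo=O("top",(190,120),4,list(zip([(78,170),(152,169),(226,168),(300,167)],cup))+[((302,356),(-135,-85,80)),((27,402),(-165,125,62)),((355,402),(-165,-125,62))])
mo+=O("scene",(220,160),4,list(zip([(337,181),(273,203),(206,225),(139,247)],cup))+[((68,104),(-135,-85,80))])
for f in((0,1,3),(0,1,2,3)):
    p,e=fit(None,mo,(.65,0,0,0),f);print("mach",p);
print(e.T)
for i in range(4): print("cup",i,tri([mo[i][:2],mo[7+i][:2]]))
ho=O("top",(60,135),4,[((129,31),(83,-120,105)),((16,322),(83,120,105)),((322,110),(-68.4,-120,45)),((221,388),(-68.4,120,45)),((363,155),(-99,-100,4)),((277,383),(-99,100,4))])
ho+=O("scene",(325,125),4,[((75,88),(-68.4,120,45)),((147,270),(-68.4,-120,45)),((240,35),(83,120,105)),((337,215),(83,-120,105)),((300,298),(83,-120,0)),((43,140),(-99,100,4)),((97,290),(-99,-100,4))])
for f in((0,1,3),(0,1,2,3)):
    p,e=fit(None,ho,(.6,.45,0,1.1),f);print("hood",p)
print(e.T)
print("handle tri ends")
for t,s in (((110,260),(205,72)),((158,128),(243,148))): print(tri([("top",np.array((60,135))+np.array(t)/4),("scene",np.array((325,125))+np.array(s)/4)]))
T={'A':((147,41),(73,155),(261,360),(308,213)),'B':((138,232),(30,320),(227,172),(306,62)),'C':((299,277),(224,393),(47,188),(108,65))}
for k,(tn,th,sn,sh) in T.items():
    o=[("top",np.array((305,125))+np.array(tn)/4,(64,0,12)),("top",np.array((305,125))+np.array(th)/4,(-52,0,12)),("scene",np.array((120,200))+np.array(sn)/4,(64,0,12)),("scene",np.array((120,200))+np.array(sh)/4,(-52,0,18))]
    p,e=fit(None,o,(.7,-.3,0,-.5));print(k,p,e.ravel(),"nozzle tri",tri([o[0][:2],o[2][:2]])[0])
E
python3 m1.py
```

```text
mach [0.584  0.017  0.0489]
mach [ 0.5838  0.0174 -0.0047  0.0481]
[[-0.2211 -0.2679 -0.302  -0.3369 -0.4814 -0.0837 -0.697  -0.7918 -0.76
  -0.4561 -0.6435 -0.3575]
 [ 0.1182  0.1305  0.1493  0.1749 -0.4466 -0.5011 -1.5055 -0.1696 -0.2642
  -0.2019  0.0213  0.5543]]
cup 0 (array([0.5956, 0.1057, 0.0651]), np.float64(0.4633771715646162))
cup 1 (array([0.5985, 0.0477, 0.0648]), np.float64(0.4620497755268502))
cup 2 (array([ 0.6011, -0.0108,  0.0652]), np.float64(0.329053030119951))
cup 3 (array([ 0.6038, -0.0684,  0.0661]), np.float64(0.4440094795188543))
hood [0.5012 0.4244 1.3046]
hood [ 0.5002  0.4269 -0.0058  1.3055]
[[-1.5074 -2.528   0.2533 -1.1389 -0.2451 -0.007  -0.7612 -0.297  -0.3011
  -0.1153 -0.8582 -1.0875 -0.5752]
 [-0.2463 -0.2588 -0.9965  0.5204 -0.6233  0.091   0.7382  1.0884  0.1026
   0.2086 -0.1312 -0.6022  0.1071]]
handle tri ends
(array([0.4542, 0.4598, 0.1133]), np.float64(0.7589846175192747))
(array([0.5553, 0.4316, 0.1178]), np.float64(0.13965384546781934))
A [ 0.6661 -0.2887 -0.5501] [-0.519  -0.2849 -0.1028 -0.8538 -0.3547 -1.1186 -0.4768  0.0832] nozzle tri [ 0.7217 -0.3232  0.0077]
B [ 0.5151 -0.2645 -0.8405] [-0.7847 -0.5658 -0.467  -0.0015 -1.1061 -0.3833 -0.4261  0.1089] nozzle tri [ 0.5573 -0.3121  0.0091]
C [ 0.471  -0.4091 -0.5786] [-0.4562 -0.3841 -0.6322 -0.2247 -0.5076 -0.6772 -0.8511  0.0664] nozzle tri [ 0.5243 -0.4449  0.0084]
```

All the measured heights read a few millimetres low and the residuals share a sign, which fits a half-pixel shift from the crop enlargement. I'll correct that and fit again.

```bash
sed -i 's|np.array(off)+np.array(p)/k,m)|np.array(off)+(np.array(p)+.5)/k-.5,m)|' h.py && sed -i 's|np.array(\((305,125)\|(120,200)\|(60,135)\|(325,125)\))+np.array(\(..\?\))/4|np.array(\1)+(np.array(\2)+.5)/4-.5|g' m1.py && python3 m1.py
```

```text
mach [0.5842 0.0173 0.046 ]
mach [ 0.584   0.0175 -0.0024  0.0459]
[[ 0.0572  0.0398  0.036   0.0321 -0.2181  0.0455 -0.4306 -0.2428 -0.2535
   0.008  -0.2216  0.1268]
 [ 0.1617  0.2117  0.2684  0.332  -0.2165 -0.396  -1.228  -0.1523 -0.2711
  -0.234  -0.0372  0.4496]]
cup 0 (array([0.5957, 0.1055, 0.0674]), np.float64(0.053457169933949444))
cup 1 (array([0.5986, 0.0476, 0.0671]), np.float64(0.05215389215868527))
cup 2 (array([ 0.6011, -0.0108,  0.0675]), np.float64(0.08024622989756836))
cup 3 (array([ 0.6039, -0.0684,  0.0684]), np.float64(0.0359815631396998))
hood [0.5008 0.4246 1.3036]
hood [ 0.5003  0.426  -0.0033  1.3043]
[[-1.0963 -2.2609  0.7326 -0.7933  0.2382  0.3697 -0.4146 -0.0041  0.1227
   0.278  -0.4825 -0.7607 -0.2966]
 [-0.148  -0.0599 -0.8032  0.813  -0.3967  0.3963  0.676   1.0494  0.0412
   0.1738 -0.1063 -0.6495  0.0797]]
handle tri ends
(array([0.4542, 0.4598, 0.1133]), np.float64(0.7589846175192747))
(array([0.5553, 0.4316, 0.1178]), np.float64(0.13965384546781934))
A [ 0.6661 -0.2887 -0.5501] [-0.519  -0.2849 -0.1028 -0.8538 -0.3547 -1.1186 -0.4768  0.0832] nozzle tri [ 0.7217 -0.3232  0.0077]
B [ 0.5151 -0.2645 -0.8405] [-0.7847 -0.5658 -0.467  -0.0015 -1.1061 -0.3833 -0.4261  0.1089] nozzle tri [ 0.5573 -0.3121  0.0091]
C [ 0.471  -0.4091 -0.5786] [-0.4562 -0.3841 -0.6322 -0.2247 -0.5076 -0.6772 -0.8511  0.0664] nozzle tri [ 0.5243 -0.4449  0.0084]
```

Cup heights now come out at 67–68 mm against 70 nominal, so the fit is good. I'll refine the injectors from threshold blobs, without enlargement, and work out the tool targets.

```bash
cat >> h.py <<'E'
def inj_blob(n,im,c):
    """axis ends (tail=head end x-52, nozzle x+64) of pale blob nearest native pixel c"""
    g=cv2.GaussianBlur(im,(3,3),0).max(2).astype(np.uint8);N,L,st,ce=cv2.connectedComponentsWithStats((g>85).astype(np.uint8))
    k=min((i for i in range(1,N) if 60<st[i,4]<900),key=lambda i:np.hypot(*(ce[i]-c)))
    y,x=np.nonzero(L==k);p=np.c_[x,y].astype(float);m=p.mean(0);d=np.linalg.svd(p-m,full_matrices=False)[2][0]
    t=(p-m)@d;
    w=[np.ptp((p-m)[(t>a)&(t<b)]@np.array([-d[1],d[0]])) for a,b in((t.min(),t.min()+4),(t.max()-4,t.max()))]
    if w[0]<w[1]: d=-d;t=-t
    return m+d*(t.min()-.3),m+d*(t.max()+.3),st[k,4]
def injpose(im,ct,cs):
    a,b,n1=inj_blob("top",im["top"],ct);c,d,n2=inj_blob("scene",im["scene"],cs)
    o=[("top",b,(64,0,12)),("top",a,(-52,0,12)),("scene",d,(64,0,12)),("scene",c,(-52,0,14))]
    p,e=fit(None,o,(.6,-.3,0,-.5));return p,e.ravel(),(n1,n2),tri([o[0][:2],o[2][:2]])[0],tri([o[1][:2],o[3][:2]])[0]
def ims(): return {n:r.get_image(n) for n in("scene","top")}
# tool: x = pointing dir, y = jaw dir
def tool(d,jaw):
    d=np.array(d,float);d/=np.linalg.norm(d);j=np.array(jaw,float);j-=d*(j@d);j/=np.linalg.norm(j)
    return R.from_matrix(np.c_[d,j,np.cross(d,j)])
def chain(way,start=None):
    """way: list of (label, grasp point, Rotation); prints rounded deltas from the previous commanded pose"""
    o=r.get_obs()
    P,Q=(np.array(o["tool_pos"]),R.from_rotvec(o["ee_rot"])) if start is None else start
    for lab,g,q in way:
        q=q if q is not None else Q
        t=np.array(g)-q.apply([.167,0,0])
        d=np.round(Q.inv().apply(t-P)*1e3,1);w=np.round((Q.inv()*q).as_rotvec(),3)
        print(lab,"dpos",d.tolist(),"rot",w.tolist(),"TCP",np.round(t,3))
        P=P+Q.apply(d/1e3);Q=Q*R.from_rotvec(w)
    return P,Q
E
python3 - <<'E'
from h import *
im={n:np.load(f"pics/{n}.npy") for n in("scene","top")}
for k,ct,cs in(("A",(333,151),(192,272)),("B",(326,194),(187,229)),("C",(370,208),(140,230))):
    print(k,*injpose(im,ct,cs))
o=r.get_obs();print(R.from_rotvec(o["ee_rot"]).as_matrix())
E
```

```text
A [ 0.6687 -0.2893 -0.5565] [-0.2091  0.1876 -0.1476  0.1276  0.0232 -0.517  -0.2289  2.4444] (np.int32(231), np.int32(318)) [ 0.7241 -0.3237  0.0112] [ 0.622  -0.26    0.0228]
B [ 0.5168 -0.2634 -0.8567] [-0.6495  0.3813 -0.0673 -0.1105  0.0874 -0.4122 -0.7219  2.4038] (np.int32(251), np.int32(275)) [ 0.5601 -0.313   0.0124] [ 0.4806 -0.2215  0.0231]
C [ 0.473  -0.4092 -0.5866] [-0.3476  0.85   -0.2029 -0.4133  0.1991 -0.506  -0.788   2.6992] (np.int32(249), np.int32(276)) [ 0.5289 -0.4454  0.0133] [ 0.4269 -0.3768  0.0236]
[[-0.0001  0.2374  0.9714]
 [-0.001   0.9714 -0.2374]
 [-1.     -0.001   0.0001]]
```

The injector nozzle tips measure 11–13 mm high (12 expected) and the positions are within reach. Next I'll plan the approach to injector B. Each injector gets gripped with the tool leaning about 10°. Then the tool swings sideways to bring the nozzle down into a cup.

```bash
cat >> h.py <<'E'
INJ={'A':(.6687,-.2893,-.5565),'B':(.5168,-.2634,-.8567),'C':(.473,-.4092,-.5866)}
MX,MY,MYAW=.584,.0175,.046
def mach(x,y,z): c,s=np.cos(MYAW),np.sin(MYAW);return np.array([MX+(c*x-s*y)/1e3,MY+(s*x+c*y)/1e3,z/1e3])
def lie(inj,phi,zg,xg=-.038):
    """grasp point and tool rot for a lying injector (tool z ~ nozzle dir)"""
    x,y,w=inj;n=np.array([np.cos(w),np.sin(w),0]);j=np.array([-n[1],n[0],0])
    return np.array([x,y,zg])+n*xg, tool(n*np.sin(phi)+[0,0,-np.cos(phi)],j)
def final(inj,phi,zg,cup,haz,noz,xg=-.038):
    """tool pose putting held injector upright over cup (xyz floor), tool pointing azimuth haz, nozzle at height noz"""
    g,q=lie(inj,phi,zg,xg);x,y,w=inj
    n=np.array([np.cos(w),np.sin(w),0]);tip=np.array([x,y,.012])+n*.064
    off=q.inv().apply(g-tip)                       # grasp point relative to tip, tool frame
    h=np.array([np.cos(haz),np.sin(haz),0])
    d=h*np.cos(phi)-np.array([0,0,1])*np.sin(phi);zt=-h*np.sin(phi)-np.array([0,0,1])*np.cos(phi)
    Q=tool(d,np.cross(zt,d));assert np.allclose(Q.apply(q.inv().apply(n)),[0,0,-1],atol=1e-6)
    return np.array([cup[0],cup[1],noz])+Q.apply(off),Q
E
python3 - <<'E'
from h import *
f=np.deg2rad(10)
g,q=lie(INJ['B'],f,.0225)
down=tool([0,0,-1],[-np.sin(-.857),np.cos(-.857),0])
chain([("W1",(.6,.15,.24),down),("W2",(g[0],g[1],.11),q),("W3",g,q)])
print(at_z("top",(381,211),.045))
E
```

```text
W1 dpos [-2.3, -436.7, 547.2] rot [0.617, 0.0, 0.001] TCP [0.6   0.15  0.407]
W2 dpos [132.5, -333.7, 190.9] rot [-0.0, -0.174, -0.0] TCP [ 0.473 -0.213  0.274]
W3 dpos [86.2, 0.0, -15.2] rot [-0.0, -0.0, -0.0] TCP [ 0.473 -0.213  0.187]
[ 0.4628 -0.4381  0.045 ]
```

```bash
python3 - <<'E'
from h import *
f=np.deg2rad(10)
g,q=lie(INJ['B'],f,.0225)
down=tool([0,0,-1],[-np.sin(-.857),np.cos(-.857),0])
o=r.get_obs();q0=R.from_rotvec(o["ee_rot"])
mid=tool([0,0,-1],[-np.sin(-.55),np.cos(-.55),0])
chain([("W0",(.42,.46,.24),mid),("W1",(.6,.12,.24),down),("W2",(g[0],g[1],.11),q),("W3",g,q)])
E
```

```text
W0 dpos [-2.6, -178.3, 298.7] rot [0.31, 0.0, 0.001] TCP [0.42  0.46  0.407]
W1 dpos [0.0, -195.9, 331.2] rot [0.307, 0.0, -0.0] TCP [0.6   0.12  0.407]
W2 dpos [132.6, -314.0, 168.2] rot [-0.0, -0.174, -0.0] TCP [ 0.473 -0.213  0.274]
W3 dpos [86.1, 0.0, -15.2] rot [-0.0, -0.0, -0.0] TCP [ 0.473 -0.213  0.187]
```

```bash
python3 -m creep '{"delta_pos":[[-2.6,-178.3,298.7],[-2.6,-178.3,298.7],[-2.6,-178.3,298.7],[-2.6,-178.3,298.7],[-2.6,-178.3,298.7],[-2.6,-178.3,298.7],[-2.6,-178.3,298.7],[-2.6,-178.3,298.7],[-2.6,-178.3,298.7],[-2.6,-178.3,298.7]],"rotation":[[0.31,0,0],[0.31,0,0],[0.31,0,0],[0.31,0,0],[0.31,0,0],[0.31,0,0],[0.31,0,0],[0.31,0,0],[0.31,0,0],[0.31,0,0]],"gripper":[0.6,0.6,0.6,0.6,0.6,0.6,0.6,0.6,0.6,0.6]}'
python3 -m creep '{"delta_pos":[[0,-195.9,331.2],[0,-195.9,331.2],[0,-195.9,331.2],[0,-195.9,331.2],[0,-195.9,331.2],[0,-195.9,331.2],[0,-195.9,331.2],[0,-195.9,331.2],[0,-195.9,331.2],[0,-195.9,331.2]],"rotation":[[0.307,0,0],[0.307,0,0],[0.307,0,0],[0.307,0,0],[0.307,0,0],[0.307,0,0],[0.307,0,0],[0.307,0,0],[0.307,0,0],[0.307,0,0]],"gripper":[0.6,0.6,0.6,0.6,0.6,0.6,0.6,0.6,0.6,0.6]}'
python3 -m creep '{"delta_pos":[[132.6,-314,168.2],[132.6,-314,168.2],[132.6,-314,168.2],[132.6,-314,168.2],[132.6,-314,168.2],[132.6,-314,168.2],[132.6,-314,168.2],[132.6,-314,168.2],[132.6,-314,168.2],[132.6,-314,168.2]],"rotation":[[0,-0.174,0],[0,-0.174,0],[0,-0.174,0],[0,-0.174,0],[0,-0.174,0],[0,-0.174,0],[0,-0.174,0],[0,-0.174,0],[0,-0.174,0],[0,-0.174,0]],"gripper":[0.6,0.6,0.6,0.6,0.6,0.6,0.6,0.6,0.6,0.6]}'
python3 - <<'E'
from h import *
o=r.get_obs();print(o);print(R.from_rotvec(o["ee_rot"]).as_matrix())
cv2.imwrite("pics/t2.png",cv2.resize(crop("top",r.get_image("top"),240,100,160,160,4),(600,600)))
E
```

```text
clock: 1.2
tool_pos: [0.4191, 0.4611, 0.4072]
ee_rot: [0.43, 1.529, -0.43]
ft_force: [0.4, 0.4, -0.3]
width: 0.0559
clock: 2.2
tool_pos: [0.5999, 0.1212, 0.407]
ee_rot: [0.669, 1.466, -0.668]
ft_force: [-1.2, 0.3, -0.2]
width: 0.0557
clock: 3.2
tool_pos: [0.4735, -0.2111, 0.2745]
ee_rot: [0.596, 1.306, -0.707]
ft_force: [0.4, 0.2, -0.2]
width: 0.0559
{'clock': 3.2, 'q': array([0.1797, 0.5463, 0.1458, 2.2413, 0.0707, 0.2116, 0.9466]), 'qd': array([-0.0314, -0.0117, -0.0043, -0.0079, -0.0024,  0.0033,  0.0014]), 'joint_efforts': array([  2.3864, -57.3063,   4.3605, -11.0491,   0.1464,  -0.5102,
         0.0829]), 'tool_pos': array([ 0.4735, -0.2111,  0.2745]), 'ee_rot': array([ 0.5955,  1.3056, -0.7074]), 'ft_force': array([ 0.4119,  0.2345, -0.2009]), 'moment': array([0.0919, 0.1251, 0.0219]), 'width': 0.05585312644221146}
[[ 0.1135  0.7546  0.6463]
 [-0.1294  0.6562 -0.7434]
 [-0.9851  0.0007  0.1721]]
```

Injector B is within reach and q6 is still inside its range. I'll go down, grip and lift, and work out the swing to cup 3.

```bash
python3 -m creep '{"delta_pos":[[43,0,-7],[86.1,0,-15.2],[86.1,0,-15.2],[86.1,0,-15.2],[86.1,0,-15.2],[86.1,0,-15.2],[86.1,0,-15.2],[86.1,0,-15.2],[86.1,0,-15.2],[86.1,0,-15.2]],"rotation":[[0,0,0],[0,0,0],[0,0,0],[0,0,0],[0,0,0],[0,0,0],[0,0,0],[0,0,0],[0,0,0],[0,0,0]],"gripper":[0.6,0.6,0.6,0.6,0.6,0.6,0,0,0,0]}'
python3 -m creep '{"delta_pos":[[0,0,0],[0,0,0],[-100,0,0],[-200,0,0],[-220,0,30],[-220,0,30],[-220,0,30],[-220,0,30],[-220,0,30],[-220,0,30]],"rotation":[[0,0,0],[0,0,0],[0,0,0],[0,0,0],[0,0,0],[0,0,0],[0,0,0],[0,0,0],[0,0,0],[0,0,0]],"gripper":[0,0,0,0,0,0,0,0,0,0]}'
python3 - <<'E'
from h import *
from scipy.spatial.transform import Slerp
print(r.get_obs()["q"])
f=np.deg2rad(10)
g,q=lie(INJ['B'],f,.0225)
gf,qf=final(INJ['B'],f,.0225,mach(15,-87,8),-1.5,.085)
print(gf,qf.as_matrix()[:,0])
rel=(q.inv()*qf).as_rotvec();print(rel,np.linalg.norm(rel))
for t in(.25,.5,.75):
    M=(q*R.from_rotvec(rel*t)).as_matrix();print(t,M.round(2).tolist())
E
```

```text
clock: 4.25
tool_pos: [0.4737, -0.2111, 0.1877]
ee_rot: [0.594, 1.304, -0.707]
ft_force: [-0.2, -0.8, -0.4]
width: 0.0282
clock: 5.25
tool_pos: [0.4665, -0.2064, 0.408]
ee_rot: [0.596, 1.306, -0.711]
ft_force: [0.2, 1.1, -1.9]
width: 0.0238
[ 0.7702  0.3762 -0.6493  2.1041  0.5549  0.6718  0.4555]
[ 0.6022 -0.0582  0.187 ] [ 0.0697 -0.9823 -0.1736]
[-2.1453  0.6171 -1.5022] 2.6907042555784626
0.25 [[-0.22, 0.3, 0.93], [-0.34, 0.87, -0.36], [-0.91, -0.39, -0.09]]
0.5 [[-0.36, -0.32, 0.88], [-0.63, 0.77, 0.02], [-0.69, -0.55, -0.48]]
0.75 [[-0.25, -0.82, 0.51], [-0.88, 0.41, 0.23], [-0.4, -0.39, -0.83]]
```

```bash
cat >> h.py <<'E'
def swing(k,f,zg,cup,haz,pts,xg=-.038,noz=.10):
    g,q=lie(INJ[k],f,zg,xg);gf,qf=final(INJ[k],f,zg,cup,haz,noz,xg);rel=(q.inv()*qf).as_rotvec()
    way=[(f"S{t}",p,q*R.from_rotvec(rel*t)) for t,p in pts]+[("F",gf,qf)]
    print("lower so that zg=",gf[2]-noz+.034);return chain(way)
E
python3 - <<'E'
from h import *
swing('B',np.deg2rad(10),.0225,mach(15,-87,8),-1.5,[(.35,(.53,-.15,.28)),(.7,(.58,-.06,.28))])
E
```

```text
lower so that zg= 0.136
S0.35 dpos [-16.3, 172.8, -23.0] rot [-0.751, 0.213, -0.525] TCP [ 0.581 -0.074  0.42 ]
S0.7 dpos [-31.0, 168.9, 30.5] rot [-0.751, 0.216, -0.526] TCP [0.628 0.081 0.356]
F dpos [46.1, 96.0, 78.6] rot [-0.644, 0.185, -0.45] TCP [0.591 0.106 0.231]
```

```bash
python3 -m creep '{"delta_pos":[[-16.3,172.8,-23],[-16.3,172.8,-23],[-16.3,172.8,-23],[-16.3,172.8,-23],[-16.3,172.8,-23],[-16.3,172.8,-23],[-16.3,172.8,-23],[-16.3,172.8,-23],[-16.3,172.8,-23],[-16.3,172.8,-23]],"rotation":[[-0.751,0.213,-0.525],[-0.751,0.213,-0.525],[-0.751,0.213,-0.525],[-0.751,0.213,-0.525],[-0.751,0.213,-0.525],[-0.751,0.213,-0.525],[-0.751,0.213,-0.525],[-0.751,0.213,-0.525],[-0.751,0.213,-0.525],[-0.751,0.213,-0.525]],"gripper":[0,0,0,0,0,0,0,0,0,0]}'
python3 -m creep '{"delta_pos":[[-31,168.9,30.5],[-31,168.9,30.5],[-31,168.9,30.5],[-31,168.9,30.5],[-31,168.9,30.5],[-31,168.9,30.5],[-31,168.9,30.5],[-31,168.9,30.5],[-31,168.9,30.5],[-31,168.9,30.5]],"rotation":[[-0.751,0.216,-0.526],[-0.751,0.216,-0.526],[-0.751,0.216,-0.526],[-0.751,0.216,-0.526],[-0.751,0.216,-0.526],[-0.751,0.216,-0.526],[-0.751,0.216,-0.526],[-0.751,0.216,-0.526],[-0.751,0.216,-0.526],[-0.751,0.216,-0.526]],"gripper":[0,0,0,0,0,0,0,0,0,0]}'
python3 - <<'E'
from h import *
print(r.get_obs()["q"])
f=np.deg2rad(10);gf,qf=final(INJ['B'],f,.0225,mach(15,-87,8),-1.5,.10)
chain([("F",gf,qf)])
E
```

```text
clock: 6.25
tool_pos: [0.581, -0.0742, 0.4211]
ee_rot: [-0.3, 1.814, -0.518]
ft_force: [-0.0, 0.6, -1.5]
width: 0.0237
clock: 7.25
tool_pos: [0.6288, 0.0806, 0.3573]
ee_rot: [-1.297, 2.087, -0.199]
ft_force: [0.1, -0.2, -1.1]
width: 0.0237
[-0.0567  0.7735 -0.5384  1.7232  0.8907  1.8416  1.3284]
F dpos [47.0, 97.8, 79.1] rot [-0.648, 0.186, -0.451] TCP [0.591 0.106 0.231]
```

```bash
python3 -m creep '{"delta_pos":[[47,97.8,79.1],[47,97.8,79.1],[47,97.8,79.1],[47,97.8,79.1],[47,97.8,79.1],[47,97.8,79.1],[47,97.8,79.1],[47,97.8,79.1],[47,97.8,79.1],[47,97.8,79.1]],"rotation":[[-0.648,0.186,-0.451],[-0.648,0.186,-0.451],[-0.648,0.186,-0.451],[-0.648,0.186,-0.451],[-0.648,0.186,-0.451],[-0.648,0.186,-0.451],[-0.648,0.186,-0.451],[-0.648,0.186,-0.451],[-0.648,0.186,-0.451],[-0.648,0.186,-0.451]],"gripper":[0,0,0,0,0,0,0,0,0,0]}'
python3 - <<'E'
from h import *
print(r.get_obs()["q"])
f=np.deg2rad(10);gf,qf=final(INJ['B'],f,.0225,mach(15,-87,8),-1.5,.10)
chain([("F",gf,qf)])
I=ims();a=crop("top",I["top"],200,110,100,130,4);b=crop("scene",I["scene"],200,110,100,130,4)
cv2.imwrite("pics/f1.png",np.hstack([a,b]))
print(proj("top",mach(15,-87,70)),proj("scene",mach(15,-87,70)))
E
```

```text
clock: 8.25
tool_pos: [0.5905, 0.1059, 0.231]
ee_rot: [-2.208, 2.056, 0.194]
ft_force: [-0.0, -0.2, -2.1]
width: 0.0235
[-0.2236  0.9454 -0.4384  1.9364  1.2126  1.8349  1.7198]
F dpos [0.1, -0.1, -0.1] rot [0.001, 0.0, 0.001] TCP [0.591 0.106 0.231]
[[264.6924 161.4987]] [[254.1544 220.8645]]
```

View pics/f1.png

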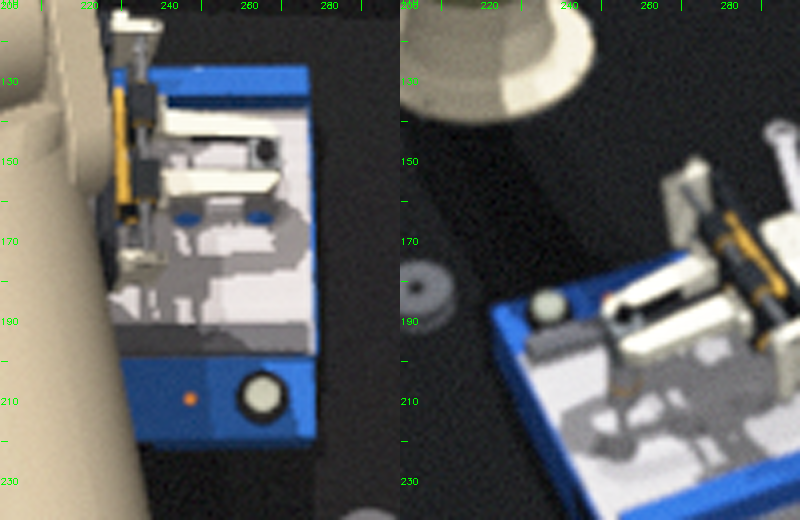

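The injector hangs nozzle-down over cup 3. Its plug is at top (265,147) and its nozzle at about scene (254,216). I'll check those against the projection and work out the lowering.

```bash
python3 - <<'E'
from h import *
c=mach(15,-87,8);print(proj("top",[c[0],c[1],.228]),proj("scene",[c[0],c[1],.228]),proj("scene",[c[0],c[1],.10]))
f=np.deg2rad(10);gf,qf=final(INJ['B'],f,.0225,c,-1.5,.10)
d=qf.as_matrix()[:,0]
chain([("L",gf-[0,0,.066],qf),("back",gf-[0,0,.066]-d*.08,qf),("up",gf-d*.10+[0,0,.09],qf)])
E
```

```text
[[266.2864 145.7613]] [[255.2704 185.8919]] [[254.3476 214.8151]]
L dpos [11.6, -0.3, 64.9] rot [0.001, -0.0, 0.001] TCP [0.591 0.106 0.165]
back dpos [-80.0, 0.0, -0.0] rot [0.0, -0.0, 0.0] TCP [0.585 0.184 0.179]
up dpos [-47.0, 0.1, -153.7] rot [0.0, -0.0, 0.0] TCP [0.584 0.204 0.338]
```

```bash
python3 -m creep '{"delta_pos":[[4,0,22],[8,0,44],[11.6,0,64.9],[11.6,0,64.9],[11.6,0,64.9],[11.6,0,64.9],[11.6,0,64.9],[11.6,0,64.9],[11.6,0,64.9],[11.6,0,64.9]],"rotation":[[0,0,0],[0,0,0],[0,0,0],[0,0,0],[0,0,0],[0,0,0],[0,0,0],[0,0,0],[0,0,0],[0,0,0]],"gripper":[0,0,0,0,0,0.42,0.42,0.42,0.42,0.42]}'
python3 -m creep '{"delta_pos":[[-25,0,0],[-50,0,0],[-80,0,0],[-100,0,-40],[-127,0,-100],[-127,0,-153.7],[-127,0,-153.7],[-127,0,-153.7],[-127,0,-153.7],[-127,0,-153.7]],"rotation":[[0,0,0],[0,0,0],[0,0,0],[0,0,0],[0,0,0],[0,0,0],[0,0,0],[0,0,0],[0,0,0],[0,0,0]],"gripper":[0.42,0.42,0.42,0.42,0.42,0.42,0.42,0.42,0.42,0.42]}'
python3 - <<'E'
from h import *
I=ims();a=crop("top",I["top"],200,110,100,130,4);b=crop("scene",I["scene"],200,140,100,130,4)
cv2.imwrite("pics/f2.png",np.hstack([a,b]))
for k,ct,cs in(("A",(333,151),(192,272)),("C",(370,208),(140,230))): print(k,*injpose(I,ct,cs)[:2])
print(r.get_obs()["q"])
E
```

```text
clock: 9.35
tool_pos: [0.5902, 0.1061, 0.1652]
ee_rot: [-2.211, 2.055, 0.194]
ft_force: [0.7, 0.2, 0.2]
width: 0.0387
clock: 10.35
tool_pos: [0.5831, 0.2042, 0.3369]
ee_rot: [-2.212, 2.056, 0.196]
ft_force: [-0.4, -0.6, -0.0]
width: 0.0389
A [ 0.6687 -0.2893 -0.5573] [-0.2483  0.158  -0.1201  0.1479 -0.0158 -0.5258 -0.1954  2.4539]
C [ 0.473  -0.4092 -0.5872] [-0.3393  0.8594 -0.2131 -0.4165  0.2083 -0.5017 -0.8113  2.685 ]
[-0.4662  0.7855 -0.273   1.838   1.0526  1.843   1.9295]
```

View pics/f2.png

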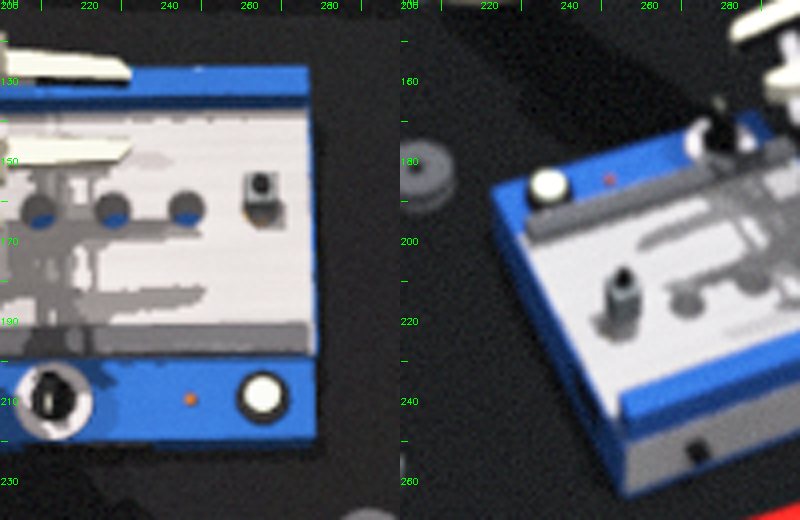

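Injector B stands in cup 3, with its plug at top (265,156) and scene (256,209). A and C haven't moved. Injector A goes to cup 2 next.

```bash
cat >> h.py <<'E'
def fetch(k,f,zg,haz,pts,zab=.11,xg=-.038):
    g,q=lie(INJ[k],f,zg,xg);_,qf=final(INJ[k],f,zg,mach(15,0,8),haz,.1,xg);rel=(q.inv()*qf).as_rotvec()
    return chain([(f"R{t}",p,q*R.from_rotvec(rel*t)) for t,p in pts]+[("above",(g[0],g[1],zab),q),("G",g,q)])
E
python3 - <<'E'
from h import *
f=np.deg2rad(10)
fetch('A',f,.0225,-1.5,[(.65,(.58,-.04,.30)),(.3,(.61,-.15,.26))])
E
```

```text
R0.65 dpos [103.2, -32.4, -74.2] rot [0.675, -0.297, 0.471] TCP [0.624 0.092 0.392]
R0.3 dpos [125.4, -117.2, -51.6] rot [0.671, -0.296, 0.47] TCP [ 0.643 -0.085  0.41 ]
above dpos [194.1, -101.3, 4.1] rot [0.575, -0.253, 0.402] TCP [ 0.612 -0.254  0.274]
G dpos [86.2, 0.0, -15.1] rot [0.0, 0.0, 0.0] TCP [ 0.612 -0.254  0.187]
```

```bash
python3 -m creep '{"delta_pos":[[103.2,-32.4,-74.2],[103.2,-32.4,-74.2],[103.2,-32.4,-74.2],[103.2,-32.4,-74.2],[103.2,-32.4,-74.2],[103.2,-32.4,-74.2],[103.2,-32.4,-74.2],[103.2,-32.4,-74.2],[103.2,-32.4,-74.2],[103.2,-32.4,-74.2]],"rotation":[[0.675,-0.297,0.471],[0.675,-0.297,0.471],[0.675,-0.297,0.471],[0.675,-0.297,0.471],[0.675,-0.297,0.471],[0.675,-0.297,0.471],[0.675,-0.297,0.471],[0.675,-0.297,0.471],[0.675,-0.297,0.471],[0.675,-0.297,0.471]],"gripper":[0.6,0.6,0.6,0.6,0.6,0.6,0.6,0.6,0.6,0.6]}'
python3 -m creep '{"delta_pos":[[125.4,-117.2,-51.6],[125.4,-117.2,-51.6],[125.4,-117.2,-51.6],[125.4,-117.2,-51.6],[125.4,-117.2,-51.6],[125.4,-117.2,-51.6],[125.4,-117.2,-51.6],[125.4,-117.2,-51.6],[125.4,-117.2,-51.6],[125.4,-117.2,-51.6]],"rotation":[[0.671,-0.296,0.47],[0.671,-0.296,0.47],[0.671,-0.296,0.47],[0.671,-0.296,0.47],[0.671,-0.296,0.47],[0.671,-0.296,0.47],[0.671,-0.296,0.47],[0.671,-0.296,0.47],[0.671,-0.296,0.47],[0.671,-0.296,0.47]],"gripper":[0.6,0.6,0.6,0.6,0.6,0.6,0.6,0.6,0.6,0.6]}'
python3 -m creep '{"delta_pos":[[194.1,-101.3,4.1],[194.1,-101.3,4.1],[194.1,-101.3,4.1],[194.1,-101.3,4.1],[194.1,-101.3,4.1],[194.1,-101.3,4.1],[194.1,-101.3,4.1],[194.1,-101.3,4.1],[194.1,-101.3,4.1],[194.1,-101.3,4.1]],"rotation":[[0.575,-0.253,0.402],[0.575,-0.253,0.402],[0.575,-0.253,0.402],[0.575,-0.253,0.402],[0.575,-0.253,0.402],[0.575,-0.253,0.402],[0.575,-0.253,0.402],[0.575,-0.253,0.402],[0.575,-0.253,0.402],[0.575,-0.253,0.402]],"gripper":[0.6,0.6,0.6,0.6,0.6,0.6,0.6,0.6,0.6,0.6]}'
python3 - <<'E'
from h import *
print(r.get_obs()["q"])
g,q=lie(INJ['A'],np.deg2rad(10),.0225);chain([("G",g,q)])
print(inj_blob("scene",r.get_image("scene"),(192,272)))
E
```

```text
clock: 11.45
tool_pos: [0.624, 0.0929, 0.3928]
ee_rot: [-1.227, 2.032, -0.114]
ft_force: [0.6, 1.2, -0.6]
width: 0.0557
clock: 12.45
tool_pos: [0.6433, -0.084, 0.4112]
ee_rot: [-0.32, 1.749, -0.332]
ft_force: [-0.3, -0.4, -0.6]
width: 0.0559
clock: 13.45
tool_pos: [0.6129, -0.252, 0.2765]
ee_rot: [0.386, 1.355, -0.459]
ft_force: [0.2, -0.3, -0.1]
width: 0.0558
[ 0.3906  0.6546 -0.1461  1.9067  0.325   0.4337  1.0146]
G dpos [88.2, -2.3, -15.6] rot [0.003, 0.002, -0.002] TCP [ 0.612 -0.254  0.187]
(array([194.8283, 260.2808]), array([184.5722, 290.1704]), np.int32(238))
```

```bash
python3 -m creep '{"delta_pos":[[43,0,-7],[86.2,0,-15.1],[86.2,0,-15.1],[86.2,0,-15.1],[86.2,0,-15.1],[86.2,0,-15.1],[86.2,0,-15.1],[86.2,0,-15.1],[86.2,0,-15.1],[86.2,0,-15.1]],"rotation":[[0,0,0],[0,0,0],[0,0,0],[0,0,0],[0,0,0],[0,0,0],[0,0,0],[0,0,0],[0,0,0],[0,0,0]],"gripper":[0.6,0.6,0.6,0.6,0.6,0,0,0,0,0]}'
python3 -m creep '{"delta_pos":[[0,0,0],[0,0,0],[-100,0,0],[-200,0,0],[-220,0,30],[-220,0,30],[-220,0,30],[-220,0,30],[-220,0,30],[-220,0,30]],"rotation":[[0,0,0],[0,0,0],[0,0,0],[0,0,0],[0,0,0],[0,0,0],[0,0,0],[0,0,0],[0,0,0],[0,0,0]],"gripper":[0,0,0,0,0,0,0,0,0,0]}'
python3 - <<'E'
from h import *
from math import radians
P=swing('A',radians(10),.0225,mach(15,-29,8),-1.5,[(.35,(.60,-.13,.29)),(.7,(.59,-.03,.30))])
f=radians(10);gf,qf=final(INJ['A'],f,.0225,mach(15,-29,8),-1.5,.10);d=qf.as_matrix()[:,0]
chain([("L",gf-[0,0,.066],qf),("back",gf-[0,0,.066]-d*.08,qf),("up",gf-d*.10+[0,0,.09],qf)],P)
E
```

```text
clock: 14.5
tool_pos: [0.6122, -0.2537, 0.1883]
ee_rot: [0.389, 1.356, -0.461]
ft_force: [-0.7, -0.0, 1.7]
width: 0.0239
clock: 15.5
tool_pos: [0.6039, -0.249, 0.4081]
ee_rot: [0.389, 1.359, -0.461]
ft_force: [1.5, 0.4, -1.8]
width: 0.0236
lower so that zg= 0.13600000000000004
S0.35 dpos [-37.8, 183.5, -67.1] rot [-0.67, 0.294, -0.471] TCP [ 0.639 -0.055  0.434]
S0.7 dpos [-27.1, 170.8, 8.1] rot [-0.671, 0.296, -0.47] TCP [0.63  0.11  0.382]
F dpos [38.8, 117.0, 110.5] rot [-0.575, 0.253, -0.403] TCP [0.588 0.164 0.231]
L dpos [11.5, 0.0, 65.0] rot [0.0, -0.001, 0.0] TCP [0.588 0.164 0.165]
back dpos [-80.0, 0.0, 0.1] rot [0.0, 0.0, 0.0] TCP [0.582 0.242 0.179]
up dpos [-47.2, 0.0, -153.6] rot [0.0, 0.0, 0.0] TCP [0.581 0.262 0.338]
```

```bash
python3 -m creep '{"delta_pos":[[-37.8,183.5,-67.1],[-37.8,183.5,-67.1],[-37.8,183.5,-67.1],[-37.8,183.5,-67.1],[-37.8,183.5,-67.1],[-37.8,183.5,-67.1],[-37.8,183.5,-67.1],[-37.8,183.5,-67.1],[-37.8,183.5,-67.1],[-37.8,183.5,-67.1]],"rotation":[[-0.67,0.294,-0.471],[-0.67,0.294,-0.471],[-0.67,0.294,-0.471],[-0.67,0.294,-0.471],[-0.67,0.294,-0.471],[-0.67,0.294,-0.471],[-0.67,0.294,-0.471],[-0.67,0.294,-0.471],[-0.67,0.294,-0.471],[-0.67,0.294,-0.471]],"gripper":[0,0,0,0,0,0,0,0,0,0]}'
python3 -m creep '{"delta_pos":[[-27.1,170.8,8.1],[-27.1,170.8,8.1],[-27.1,170.8,8.1],[-27.1,170.8,8.1],[-27.1,170.8,8.1],[-27.1,170.8,8.1],[-27.1,170.8,8.1],[-27.1,170.8,8.1],[-27.1,170.8,8.1],[-27.1,170.8,8.1]],"rotation":[[-0.671,0.296,-0.47],[-0.671,0.296,-0.47],[-0.671,0.296,-0.47],[-0.671,0.296,-0.47],[-0.671,0.296,-0.47],[-0.671,0.296,-0.47],[-0.671,0.296,-0.47],[-0.671,0.296,-0.47],[-0.671,0.296,-0.47],[-0.671,0.296,-0.47]],"gripper":[0,0,0,0,0,0,0,0,0,0]}'
python3 -m creep '{"delta_pos":[[38.8,117,110.5],[38.8,117,110.5],[38.8,117,110.5],[38.8,117,110.5],[38.8,117,110.5],[38.8,117,110.5],[38.8,117,110.5],[38.8,117,110.5],[38.8,117,110.5],[38.8,117,110.5]],"rotation":[[-0.575,0.253,-0.403],[-0.575,0.253,-0.403],[-0.575,0.253,-0.403],[-0.575,0.253,-0.403],[-0.575,0.253,-0.403],[-0.575,0.253,-0.403],[-0.575,0.253,-0.403],[-0.575,0.253,-0.403],[-0.575,0.253,-0.403],[-0.575,0.253,-0.403]],"gripper":[0,0,0,0,0,0,0,0,0,0]}'
python3 - <<'E'
from h import *
f=np.deg2rad(10);gf,qf=final(INJ['A'],f,.0225,mach(15,-29,8),-1.5,.10);d=qf.as_matrix()[:,0]
print(r.get_obs()["q"]);chain([("F",gf,qf)])
E
```

```text
clock: 16.5
tool_pos: [0.6394, -0.0558, 0.4357]
ee_rot: [-0.439, 1.8, -0.311]
ft_force: [-0.3, 0.4, -1.8]
width: 0.0238
clock: 17.5
tool_pos: [0.6305, 0.1092, 0.384]
ee_rot: [-1.357, 2.053, -0.082]
ft_force: [0.2, 1.0, -0.4]
width: 0.0237
clock: 18.5
tool_pos: [0.5894, 0.1631, 0.2331]
ee_rot: [-2.204, 2.055, 0.187]
ft_force: [-0.4, 0.2, -1.2]
width: 0.024
[-0.3843  0.9329 -0.3113  1.8833  1.1146  1.7768  1.759 ]
F dpos [-0.4, 1.4, 2.2] rot [-0.005, -0.001, -0.001] TCP [0.588 0.164 0.231]
```

```bash
python3 -m creep '{"delta_pos":[[4,0,22],[8,0,44],[11.5,0,65],[11.5,0,65],[11.5,0,65],[11.5,0,65],[11.5,0,65],[11.5,0,65],[11.5,0,65],[11.5,0,65]],"rotation":[[0,0,0],[0,0,0],[0,0,0],[0,0,0],[0,0,0],[0,0,0],[0,0,0],[0,0,0],[0,0,0],[0,0,0]],"gripper":[0,0,0,0,0,0.42,0.42,0.42,0.42,0.42]}'
python3 -m creep '{"delta_pos":[[-25,0,0],[-50,0,0],[-80,0,0],[-100,0,-40],[-127,0,-100],[-127,0,-153.7],[-127,0,-153.7],[-127,0,-153.7],[-127,0,-153.7],[-127,0,-153.7]],"rotation":[[0,0,0],[0,0,0],[0,0,0],[0,0,0],[0,0,0],[0,0,0],[0,0,0],[0,0,0],[0,0,0],[0,0,0]],"gripper":[0.42,0.42,0.42,0.42,0.42,0.42,0.42,0.42,0.42,0.42]}'
python3 - <<'E'
from h import *
I=ims();a=crop("top",I["top"],200,110,100,130,4);b=crop("scene",I["scene"],200,140,100,130,4)
cv2.imwrite("pics/f3.png",np.hstack([a,b]))
print(*injpose(I,(370,208),(140,230))[:2])
fetch('C',np.deg2rad(10),.0225,-1.5,[(.65,(.58,-.02,.30)),(.3,(.54,-.20,.27))])
E
```

```text
clock: 19.5
tool_pos: [0.5893, 0.1633, 0.1668]
ee_rot: [-2.207, 2.055, 0.188]
ft_force: [0.6, 0.0, 0.5]
width: 0.0389
clock: 20.5
tool_pos: [0.5816, 0.2616, 0.3384]
ee_rot: [-2.208, 2.057, 0.19]
ft_force: [0.8, -0.3, 0.0]
width: 0.0386
[ 0.473  -0.4092 -0.588 ] [-0.3731  0.829  -0.1921 -0.4057  0.1763 -0.5099 -0.7646  2.7039]
R0.65 dpos [140.5, -32.6, -78.2] rot [0.678, -0.29, 0.477] TCP [0.625 0.112 0.391]
R0.3 dpos [194.1, -110.4, -121.0] rot [0.679, -0.288, 0.475] TCP [ 0.574 -0.135  0.42 ]
above dpos [255.5, -158.5, -108.4] rot [0.582, -0.247, 0.408] TCP [ 0.417 -0.372  0.274]
G dpos [86.1, 0.0, -15.2] rot [-0.0, 0.0, 0.0] TCP [ 0.417 -0.372  0.187]
```

View pics/f3.png

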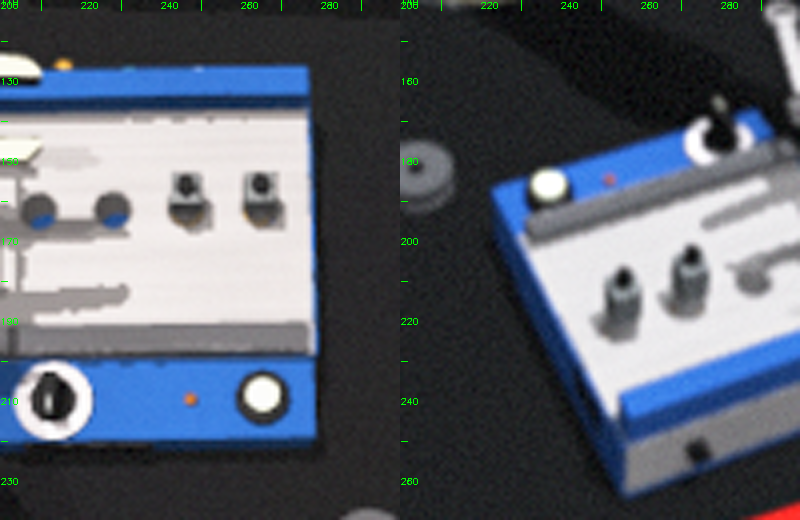

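Injectors A and B stand in cups 2 and 3, with their plugs at top (246,156) and (265,156). C hasn't moved, so I'll fetch it next.

```bash
python3 -m creep '{"delta_pos":[[140.5,-32.6,-78.2],[140.5,-32.6,-78.2],[140.5,-32.6,-78.2],[140.5,-32.6,-78.2],[140.5,-32.6,-78.2],[140.5,-32.6,-78.2],[140.5,-32.6,-78.2],[140.5,-32.6,-78.2],[140.5,-32.6,-78.2],[140.5,-32.6,-78.2]],"rotation":[[0.678,-0.29,0.477],[0.678,-0.29,0.477],[0.678,-0.29,0.477],[0.678,-0.29,0.477],[0.678,-0.29,0.477],[0.678,-0.29,0.477],[0.678,-0.29,0.477],[0.678,-0.29,0.477],[0.678,-0.29,0.477],[0.678,-0.29,0.477]],"gripper":[0.5,0.5,0.5,0.5,0.5,0.5,0.5,0.5,0.5,0.5]}'
python3 -m creep '{"delta_pos":[[194.1,-110.4,-121],[194.1,-110.4,-121],[194.1,-110.4,-121],[194.1,-110.4,-121],[194.1,-110.4,-121],[194.1,-110.4,-121],[194.1,-110.4,-121],[194.1,-110.4,-121],[194.1,-110.4,-121],[194.1,-110.4,-121]],"rotation":[[0.679,-0.288,0.475],[0.679,-0.288,0.475],[0.679,-0.288,0.475],[0.679,-0.288,0.475],[0.679,-0.288,0.475],[0.679,-0.288,0.475],[0.679,-0.288,0.475],[0.679,-0.288,0.475],[0.679,-0.288,0.475],[0.679,-0.288,0.475]],"gripper":[0.5,0.5,0.5,0.5,0.5,0.5,0.5,0.5,0.5,0.5]}'
python3 -m creep '{"delta_pos":[[255.5,-158.5,-108.4],[255.5,-158.5,-108.4],[255.5,-158.5,-108.4],[255.5,-158.5,-108.4],[255.5,-158.5,-108.4],[255.5,-158.5,-108.4],[255.5,-158.5,-108.4],[255.5,-158.5,-108.4],[255.5,-158.5,-108.4],[255.5,-158.5,-108.4]],"rotation":[[0.582,-0.247,0.408],[0.582,-0.247,0.408],[0.582,-0.247,0.408],[0.582,-0.247,0.408],[0.582,-0.247,0.408],[0.582,-0.247,0.408],[0.582,-0.247,0.408],[0.582,-0.247,0.408],[0.582,-0.247,0.408],[0.582,-0.247,0.408]],"gripper":[0.5,0.5,0.5,0.5,0.5,0.5,0.5,0.5,0.5,0.5]}'
python3 - <<'E'
from h import *
print(r.get_obs()["q"])
g,q=lie(INJ['C'],np.deg2rad(10),.0225);chain([("G",g,q)])
print(inj_blob("scene",r.get_image("scene"),(140,230)))
E
```

```text
clock: 21.6
tool_pos: [0.6248, 0.113, 0.392]
ee_rot: [-1.219, 2.036, -0.128]
ft_force: [-0.7, -0.9, 0.1]
width: 0.0467
clock: 22.6
tool_pos: [0.5747, -0.1329, 0.4203]
ee_rot: [-0.306, 1.751, -0.353]
ft_force: [0.7, 0.6, 0.3]
width: 0.0468
clock: 23.6
tool_pos: [0.4189, -0.3704, 0.2753]
ee_rot: [0.408, 1.351, -0.483]
ft_force: [-0.1, 0.0, 0.1]
width: 0.0463
[ 0.6956  0.5681 -0.1004  2.1457  0.18    0.2576  1.433 ]
G dpos [86.8, -2.6, -16.0] rot [0.003, 0.002, -0.003] TCP [ 0.417 -0.372  0.187]
(array([144.3397, 222.4044]), array([130.5541, 247.0946]), np.int32(206))
```

```bash
python3 -m creep '{"delta_pos":[[43,0,-7],[86.1,0,-15.2],[86.1,0,-15.2],[86.1,0,-15.2],[86.1,0,-15.2],[86.1,0,-15.2],[86.1,0,-15.2],[86.1,0,-15.2],[86.1,0,-15.2],[86.1,0,-15.2]],"rotation":[[0,0,0],[0,0,0],[0,0,0],[0,0,0],[0,0,0],[0,0,0],[0,0,0],[0,0,0],[0,0,0],[0,0,0]],"gripper":[0.5,0.5,0.5,0.5,0.5,0,0,0,0,0]}'
python3 -m creep '{"delta_pos":[[0,0,0],[0,0,0],[-100,0,0],[-200,0,0],[-220,0,30],[-220,0,30],[-220,0,30],[-220,0,30],[-220,0,30],[-220,0,30]],"rotation":[[0,0,0],[0,0,0],[0,0,0],[0,0,0],[0,0,0],[0,0,0],[0,0,0],[0,0,0],[0,0,0],[0,0,0]],"gripper":[0,0,0,0,0,0,0,0,0,0]}'
python3 - <<'E'
from h import *
from math import radians
P=swing('C',radians(10),.0225,mach(15,29,8),-1.5,[(.35,(.54,-.16,.29)),(.7,(.60,.03,.30))])
f=radians(10);gf,qf=final(INJ['C'],f,.0225,mach(15,29,8),-1.5,.10);d=qf.as_matrix()[:,0]
chain([("L",gf-[0,0,.066],qf),("back",gf-[0,0,.066]-d*.08,qf),("up",gf-d*.10+[0,0,.09],qf)],P)
E
```

```text
clock: 24.65
tool_pos: [0.4179, -0.3717, 0.1881]
ee_rot: [0.409, 1.35, -0.486]
ft_force: [-0.8, 1.4, 5.3]
width: 0.0238
clock: 25.65
tool_pos: [0.4091, -0.3671, 0.4077]
ee_rot: [0.411, 1.354, -0.485]
ft_force: [-0.0, -0.8, -2.0]
width: 0.0237
lower so that zg= 0.13599999999999995
S0.35 dpos [-27.2, 329.8, -9.3] rot [-0.679, 0.287, -0.478] TCP [ 0.58  -0.085  0.434]
S0.7 dpos [-84.4, 243.1, 71.6] rot [-0.679, 0.288, -0.475] TCP [0.641 0.17  0.381]
F dpos [43.4, 127.4, 101.0] rot [-0.582, 0.247, -0.408] TCP [0.585 0.222 0.231]
L dpos [11.5, -0.0, 65.0] rot [-0.0, 0.0, 0.0] TCP [0.585 0.222 0.165]
back dpos [-80.0, -0.0, -0.0] rot [-0.0, 0.0, 0.0] TCP [0.58  0.3   0.179]
up dpos [-47.1, -0.1, -153.6] rot [-0.0, 0.0, 0.0] TCP [0.578 0.32  0.338]
```

```bash
python3 -m creep '{"delta_pos":[[-27.2,329.8,-9.3],[-27.2,329.8,-9.3],[-27.2,329.8,-9.3],[-27.2,329.8,-9.3],[-27.2,329.8,-9.3],[-27.2,329.8,-9.3],[-27.2,329.8,-9.3],[-27.2,329.8,-9.3],[-27.2,329.8,-9.3],[-27.2,329.8,-9.3]],"rotation":[[-0.679,0.287,-0.478],[-0.679,0.287,-0.478],[-0.679,0.287,-0.478],[-0.679,0.287,-0.478],[-0.679,0.287,-0.478],[-0.679,0.287,-0.478],[-0.679,0.287,-0.478],[-0.679,0.287,-0.478],[-0.679,0.287,-0.478],[-0.679,0.287,-0.478]],"gripper":[0,0,0,0,0,0,0,0,0,0]}'
python3 -m creep '{"delta_pos":[[-84.4,243.1,71.6],[-84.4,243.1,71.6],[-84.4,243.1,71.6],[-84.4,243.1,71.6],[-84.4,243.1,71.6],[-84.4,243.1,71.6],[-84.4,243.1,71.6],[-84.4,243.1,71.6],[-84.4,243.1,71.6],[-84.4,243.1,71.6]],"rotation":[[-0.679,0.288,-0.475],[-0.679,0.288,-0.475],[-0.679,0.288,-0.475],[-0.679,0.288,-0.475],[-0.679,0.288,-0.475],[-0.679,0.288,-0.475],[-0.679,0.288,-0.475],[-0.679,0.288,-0.475],[-0.679,0.288,-0.475],[-0.679,0.288,-0.475]],"gripper":[0,0,0,0,0,0,0,0,0,0]}'
python3 -m creep '{"delta_pos":[[43.4,127.4,101],[43.4,127.4,101],[43.4,127.4,101],[43.4,127.4,101],[43.4,127.4,101],[43.4,127.4,101],[43.4,127.4,101],[43.4,127.4,101],[43.4,127.4,101],[43.4,127.4,101]],"rotation":[[-0.582,0.247,-0.408],[-0.582,0.247,-0.408],[-0.582,0.247,-0.408],[-0.582,0.247,-0.408],[-0.582,0.247,-0.408],[-0.582,0.247,-0.408],[-0.582,0.247,-0.408],[-0.582,0.247,-0.408],[-0.582,0.247,-0.408],[-0.582,0.247,-0.408]],"gripper":[0,0,0,0,0,0,0,0,0,0]}'
python3 - <<'E'
from h import *
f=np.deg2rad(10);gf,qf=final(INJ['C'],f,.0225,mach(15,29,8),-1.5,.10)
print(r.get_obs()["q"]);chain([("F",gf,qf)])
E
```

```text
clock: 26.65
tool_pos: [0.5803, -0.0859, 0.4339]
ee_rot: [-0.429, 1.805, -0.331]
ft_force: [0.2, -0.2, -1.1]
width: 0.0236
clock: 27.65
tool_pos: [0.6417, 0.1668, 0.3832]
ee_rot: [-1.349, 2.059, -0.095]
ft_force: [0.1, -0.1, -1.1]
width: 0.024
clock: 28.65
tool_pos: [0.5868, 0.2207, 0.2327]
ee_rot: [-2.204, 2.056, 0.187]
ft_force: [-0.7, 0.0, -1.8]
width: 0.0237
[-0.4364  0.9551 -0.3513  1.8149  1.064   1.8445  1.7619]
F dpos [-0.8, 1.4, 1.9] rot [-0.005, -0.001, -0.001] TCP [0.585 0.222 0.231]
```

```bash
python3 -m creep '{"delta_pos":[[4,0,22],[8,0,44],[11.5,0,65],[11.5,0,65],[11.5,0,65],[11.5,0,65],[11.5,0,65],[11.5,0,65],[11.5,0,65],[11.5,0,65]],"rotation":[[0,0,0],[0,0,0],[0,0,0],[0,0,0],[0,0,0],[0,0,0],[0,0,0],[0,0,0],[0,0,0],[0,0,0]],"gripper":[0,0,0,0,0,0.42,0.42,0.42,0.42,0.42]}'
python3 -m creep '{"delta_pos":[[-25,0,0],[-50,0,0],[-60,0,-20],[-80,0,-70],[-90,0,-120],[-100,0,-170],[-100,0,-210],[-100,0,-210],[-100,0,-210],[-100,0,-210]],"rotation":[[0,0,0],[0,0,0],[0,0,0],[0,0,0],[0,0,0],[0,0,0],[0,0,0],[0,0,0],[0,0,0],[0,0,0]],"gripper":[0.42,0.42,0.42,0.42,0.42,0.42,0.42,0.42,0.42,0.42]}'
python3 - <<'E'
from h import *
I=ims();a=crop("top",I["top"],190,110,100,140,4);b=crop("scene",I["scene"],200,140,100,140,4)
cv2.imwrite("pics/f4.png",np.hstack([a,b]));print(r.get_obs())
E
```

```text
clock: 29.65
tool_pos: [0.5865, 0.2212, 0.1665]
ee_rot: [-2.207, 2.055, 0.188]
ft_force: [-0.8, -0.1, 0.2]
width: 0.0393
clock: 30.65
tool_pos: [0.5812, 0.2834, 0.3891]
ee_rot: [-2.209, 2.056, 0.19]
ft_force: [-1.3, 0.0, -0.2]
width: 0.0391
{'clock': 30.75, 'q': array([-0.6912,  0.7441, -0.0618,  1.7197,  0.9488,  1.8486,  2.0858]), 'qd': array([ 0.0027,  0.0037,  0.0027, -0.0019,  0.0005,  0.0012,  0.0036]), 'joint_efforts': array([ -0.1771, -79.8908,   2.889 , -17.1998,   1.9668,   3.6055,
        -0.0233]), 'tool_pos': array([0.5814, 0.2833, 0.3885]), 'ee_rot': array([-2.2092,  2.057 ,  0.19  ]), 'ft_force': array([ 0.5189, -0.1765, -0.039 ]), 'moment': array([0.9779, 0.205 , 0.025 ]), 'width': 0.03893167848346985}
```

View pics/f4.png

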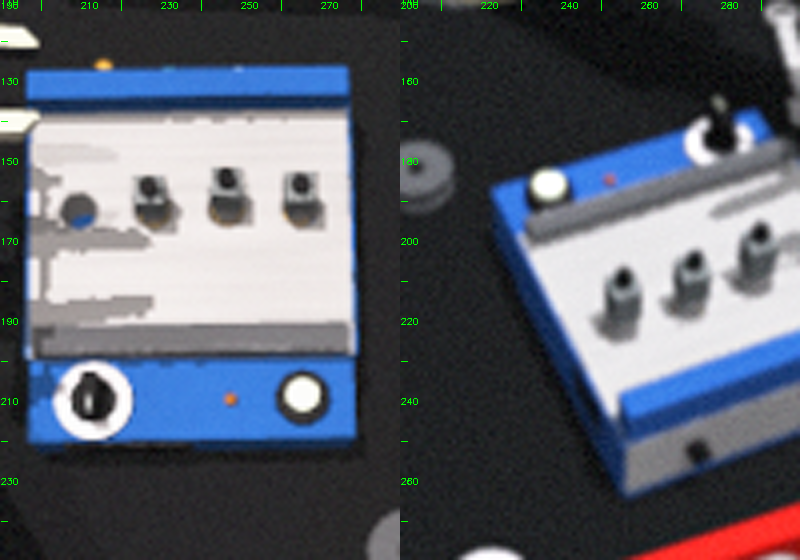

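All three injectors stand in cups 1, 2 and 3, with plugs at native top (227,156), (246,154) and (265,156). Now the hood. I'll check that it hasn't been knocked and plan the hover over its handle.

```bash
python3 - <<'E'
from h import *
s=r.get_image("scene");old=np.load("pics/scene.npy")
d=np.abs(s.astype(int)-old).max(2)>60
ys,xs=np.nonzero(d[125:235,325:425]);print("hood diff px",len(xs),(xs.min()+325,xs.max()+325,ys.min()+125,ys.max()+125) if len(xs) else "")
o=r.get_obs();q=R.from_rotvec(o["ee_rot"]);down=tool([0,0,-1],[np.cos(1.304),np.sin(1.304),0])
rel=(q.inv()*down).as_rotvec();print(rel,np.linalg.norm(rel))
for t in(.3,.6):print((q*R.from_rotvec(rel*t)).as_matrix()[:,0])
chain([(f"R{t}",p,q*R.from_rotvec(rel*t)) for t,p in((.33,(.57,.16,.38)),(.67,(.54,.28,.34)),(1,(.5055,.442,.24)))])
E
```

```text
hood diff px 1206 (np.int64(325), np.int64(379), np.int64(125), np.int64(192))
[ 1.5489 -0.9234  1.3036] 2.225092603475822
[-0.2417 -0.8367 -0.4914]
[-0.3135 -0.4973 -0.809 ]
R0.33 dpos [-23.0, -32.8, -76.5] rot [0.511, -0.305, 0.43] TCP [0.614 0.295 0.468]
R0.67 dpos [-44.8, 40.0, -7.8] rot [0.527, -0.314, 0.443] TCP [0.588 0.348 0.485]
R1 dpos [53.3, 134.6, -29.4] rot [0.511, -0.304, 0.43] TCP [0.505 0.442 0.407]
```

```bash
python3 -m creep '{"delta_pos":[[-23,-32.8,-76.5],[-23,-32.8,-76.5],[-23,-32.8,-76.5],[-23,-32.8,-76.5],[-23,-32.8,-76.5],[-23,-32.8,-76.5],[-23,-32.8,-76.5],[-23,-32.8,-76.5],[-23,-32.8,-76.5],[-23,-32.8,-76.5]],"rotation":[[0.511,-0.305,0.43],[0.511,-0.305,0.43],[0.511,-0.305,0.43],[0.511,-0.305,0.43],[0.511,-0.305,0.43],[0.511,-0.305,0.43],[0.511,-0.305,0.43],[0.511,-0.305,0.43],[0.511,-0.305,0.43],[0.511,-0.305,0.43]],"gripper":[0.6,0.6,0.6,0.6,0.6,0.6,0.6,0.6,0.6,0.6]}'
python3 -m creep '{"delta_pos":[[-44.8,40,-7.8],[-44.8,40,-7.8],[-44.8,40,-7.8],[-44.8,40,-7.8],[-44.8,40,-7.8],[-44.8,40,-7.8],[-44.8,40,-7.8],[-44.8,40,-7.8],[-44.8,40,-7.8],[-44.8,40,-7.8]],"rotation":[[0.527,-0.314,0.443],[0.527,-0.314,0.443],[0.527,-0.314,0.443],[0.527,-0.314,0.443],[0.527,-0.314,0.443],[0.527,-0.314,0.443],[0.527,-0.314,0.443],[0.527,-0.314,0.443],[0.527,-0.314,0.443],[0.527,-0.314,0.443]],"gripper":[0.6,0.6,0.6,0.6,0.6,0.6,0.6,0.6,0.6,0.6]}'
python3 -m creep '{"delta_pos":[[53.3,134.6,-29.4],[53.3,134.6,-29.4],[53.3,134.6,-29.4],[53.3,134.6,-29.4],[53.3,134.6,-29.4],[53.3,134.6,-29.4],[53.3,134.6,-29.4],[53.3,134.6,-29.4],[53.3,134.6,-29.4],[53.3,134.6,-29.4]],"rotation":[[0.511,-0.304,0.43],[0.511,-0.304,0.43],[0.511,-0.304,0.43],[0.511,-0.304,0.43],[0.511,-0.304,0.43],[0.511,-0.304,0.43],[0.511,-0.304,0.43],[0.511,-0.304,0.43],[0.511,-0.304,0.43],[0.511,-0.304,0.43]],"gripper":[0.6,0.6,0.6,0.6,0.6,0.6,0.6,0.6,0.6,0.6]}'
python3 - <<'E'
from h import *
o=r.get_obs();print(o["q"])
down=tool([0,0,-1],[np.cos(1.304),np.sin(1.304),0])
chain([("hover",(.5055,.442,.24),down),("grip",(.5055,.442,.121),down)])
I=ims();a=crop("top",I["top"],60,135,100,105,4);b=crop("scene",I["scene"],325,125,100,105,4)
cv2.imwrite("pics/h2.png",np.hstack([a,b]))
g=np.array([.5055,.442]);u=np.array([.264,.965]);v=np.array([-.965,.264])
for s in(-1,1): print(proj("scene",[*(g+v*.055*s),.126]),proj("top",[*(g+v*.055*s),.126]))
E
```

```text
clock: 31.8
tool_pos: [0.6132, 0.2954, 0.4692]
ee_rot: [-1.348, 2.08, 0.026]
ft_force: [-0.5, 0.3, 0.5]
width: 0.0559
clock: 32.8
tool_pos: [0.5881, 0.3478, 0.4861]
ee_rot: [-0.523, 1.893, -0.108]
ft_force: [-0.2, -0.9, 0.1]
width: 0.0555
clock: 33.8
tool_pos: [0.5057, 0.4419, 0.4085]
ee_rot: [0.209, 1.559, -0.208]
ft_force: [0.2, -0.6, -1.5]
width: 0.0557
[-1.043   0.5525  0.3747  1.7438 -0.2489  0.8909  0.7429]
hover dpos [1.5, 0.1, -0.3] rot [0.001, 0.001, -0.001] TCP [0.505 0.442 0.407]
grip dpos [119.0, -0.0, 0.0] rot [-0.0, 0.0, 0.0] TCP [0.505 0.442 0.288]
[[385.8648 161.1783]] [[ 99.8947 165.2011]]
[[375.3954 140.3704]] [[ 86.3139 199.492 ]]
```

View pics/h2.png

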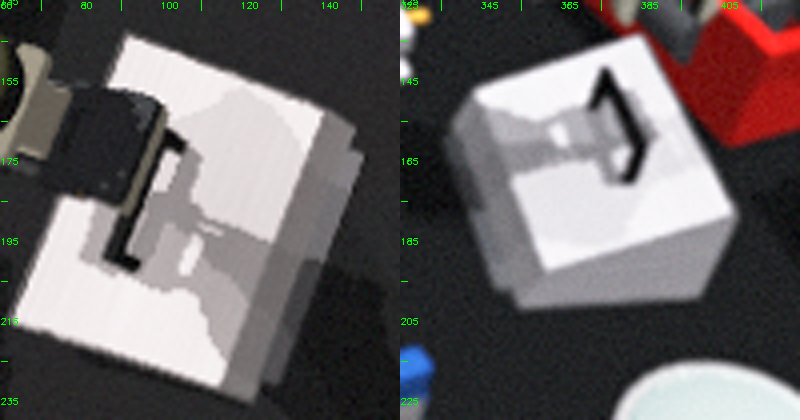

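The hood hasn't moved (handle at scene (376,142) to (385,161), as predicted). I'll grip the handle and lift.

```bash
python3 -m creep '{"delta_pos":[[40,0,0],[80,0,0],[105,0,0],[119,0,0],[119,0,0],[119,0,0],[119,0,0],[119,0,0],[119,0,0],[119,0,0]],"rotation":[[0,0,0],[0,0,0],[0,0,0],[0,0,0],[0,0,0],[0,0,0],[0,0,0],[0,0,0],[0,0,0],[0,0,0]],"gripper":[0.6,0.6,0.6,0.6,0.6,0,0,0,0,0]}'
python3 -m creep '{"delta_pos":[[0,0,0],[0,0,0],[0,0,0],[0,0,0],[0,0,0],[-10,0,0],[-20,0,0],[-30,0,0],[-40,0,0],[-40,0,0]],"rotation":[[0,0,0],[0,0,0],[0,0,0],[0,0,0],[0,0,0],[0,0,0],[0,0,0],[0,0,0],[0,0,0],[0,0,0]],"gripper":[0,0,0,0,0,0,0,0,0,0]}'
cat >> h.py <<'E'
GH=np.array([18,0,121.])  # grasp point in hood frame, mm
def hood(lx,lz,th,ly=0,yaw=0):
    """grasp point, tool rot for the hood's lip at machine (lx,ly,lz) mm, rear raised by th"""
    Q=R.from_euler("z",MYAW+yaw)*R.from_euler("y",-th)
    p=mach(lx,ly,lz)+Q.apply((GH-[-99,0,2])/1e3)
    return p,Q*tool([0,0,-1],[1,0,0])
E
python3 - <<'E'
from h import *
o=r.get_obs();print(o["q"])
th=.27
t1=tool([0,0,-1],[np.cos(.68),np.sin(.68),0])
t0=tool([0,0,-1],[np.cos(1.304),np.sin(1.304),0])
p,q=hood(-70,75,th);u=np.array([0,0,.1])
chain([("lift",(.5055,.442,.35),t0),("M1",(.55,.24,.35),t1),("M2",p+u,q),("down",p,q),("in",*hood(-92,75,th)),("shut",*hood(-92,72,0.0))])
E
```

```text
clock: 34.9
tool_pos: [0.5056, 0.4422, 0.2903]
ee_rot: [0.211, 1.558, -0.207]
ft_force: [-0.3, -0.1, -0.9]
width: 0.0204
clock: 35.9
tool_pos: [0.5059, 0.4424, 0.3317]
ee_rot: [0.212, 1.557, -0.206]
ft_force: [-0.2, 0.6, -4.7]
width: 0.0117
[-1.0159  0.6353  0.3356  1.808  -0.293   0.7417  0.7798]
lift dpos [-185.3, 0.3, 0.3] rot [0.0, 0.003, -0.004] TCP [0.505 0.442 0.517]
M1 dpos [-0.0, -183.1, 96.1] rot [0.624, -0.0, -0.0] TCP [0.55  0.24  0.517]
M2 dpos [35.1, -140.5, 174.5] rot [0.63, -0.086, 0.261] TCP [0.551 0.016 0.482]
down dpos [96.3, -26.7, 0.0] rot [0.0, 0.0, -0.0] TCP [0.551 0.016 0.382]
in dpos [-5.8, -21.2, 0.0] rot [0.0, 0.0, -0.0] TCP [0.529 0.015 0.382]
shut dpos [44.4, 71.2, 0.0] rot [0.0, 0.0, -0.27] TCP [0.609 0.019 0.358]
```

The handle is gripped (width 11.7 mm, weight about 4.7 N). Next I'll carry the hood over the machine with its rear raised.

```bash
python3 -m creep '{"delta_pos":[[-20,0,0],[-50,0,0],[-80,0,0],[-110,0,0],[-140,0,0],[-165,0,0],[-180,0,0],[-185,0,0],[-185,0,0],[-185,0,0]],"rotation":[[0,0,0],[0,0,0],[0,0,0],[0,0,0],[0,0,0],[0,0,0],[0,0,0],[0,0,0],[0,0,0],[0,0,0]],"gripper":[0,0,0,0,0,0,0,0,0,0]}'
python3 -m creep '{"delta_pos":[[0,-9,5],[0,-28,15],[0,-50,26],[0,-72,38],[0,-94,50],[0,-116,62],[0,-138,73],[0,-160,84],[0,-176,92],[0,-183,96]],"rotation":[[0.04,0,0],[0.1,0,0],[0.17,0,0],[0.25,0,0],[0.33,0,0],[0.41,0,0],[0.49,0,0],[0.56,0,0],[0.6,0,0],[0.624,0,0]],"gripper":[0,0,0,0,0,0,0,0,0,0]}'
python3 -m creep '{"delta_pos":[[2,-6,8],[5,-20,25],[9,-36,45],[13,-52,65],[17,-68,85],[21,-84,105],[25,-100,125],[29,-116,145],[33,-131,163],[35,-140.5,174.5]],"rotation":[[0.03,-0.004,0.012],[0.09,-0.012,0.037],[0.16,-0.022,0.066],[0.23,-0.032,0.096],[0.31,-0.043,0.128],[0.38,-0.052,0.158],[0.45,-0.062,0.187],[0.52,-0.071,0.216],[0.59,-0.081,0.245],[0.63,-0.086,0.261]],"gripper":[0,0,0,0,0,0,0,0,0,0]}'
python3 - <<'E'
from h import *
o=r.get_obs();print(o["q"],o["width"])
th=.27;p,q=hood(-70,75,th)
chain([("M2",p+[0,0,.1],q)])
Q=R.from_rotvec(o["ee_rot"]);g=o["tool_pos"]+Q.apply([.167,0,0]);HQ=Q*tool([0,0,-1],[1,0,0]).inv()
H=lambda v: g+HQ.apply((np.array(v)-[18,0,122.5])/1e3)
I=ims()
pts={"lip-":(-99,-100,4),"lip+":(-99,100,4),"rt-":(83,-120,105),"rt+":(83,120,105),"rb-":(83,-120,0),"rb+":(83,120,0),"ft-":(-68.4,-120,45),"ft+":(-68.4,120,45),"fb-":(-83,-120,0)}
for n in I:
    im=cv2.resize(I[n],None,fx=3,fy=3,interpolation=cv2.INTER_CUBIC).copy()
    P={k:proj(n,H(v))[0] for k,v in pts.items()}
    for k,u in P.items():
        cv2.circle(im,tuple(int(round((c+.5)*3-.5)) for c in u),3,(255,0,0),1)
    A=np.array(list(P.values()));x0,y0=(A.min(0)*3-30).astype(int);x1,y1=(A.max(0)*3+30).astype(int)
    I[n]=im[max(y0,0):y1,max(x0,0):x1]
h=max(I[n].shape[0] for n in I);c=np.hstack([cv2.copyMakeBorder(I[n],0,h-I[n].shape[0],0,0,0) for n in I])
s=min(1,800/c.shape[1],600/c.shape[0]);cv2.imwrite("pics/m2.png",cv2.resize(c,None,fx=s,fy=s)[:,:,::-1]);print(c.shape,s)
E
```

```text
clock: 36.9
tool_pos: [0.5049, 0.4418, 0.5135]
ee_rot: [0.209, 1.56, -0.209]
ft_force: [-0.6, 0.4, -4.7]
width: 0.0117
clock: 37.9
tool_pos: [0.55, 0.2369, 0.5149]
ee_rot: [0.701, 1.453, -0.698]
ft_force: [0.2, -0.3, -5.3]
width: 0.0121
clock: 38.9
tool_pos: [0.5497, 0.0148, 0.4789]
ee_rot: [1.3, 1.031, -0.973]
ft_force: [-1.2, 1.6, -4.9]
width: 0.0115
[-0.7212  0.3197  0.7773  2.0366 -0.4035  0.6329  0.3408] 0.011527185340775492
M2 dpos [-2.6, 1.6, -1.1] rot [-0.003, -0.0, -0.003] TCP [0.551 0.016 0.482]
(268, 706, 3) 1
```

View pics/m2.png

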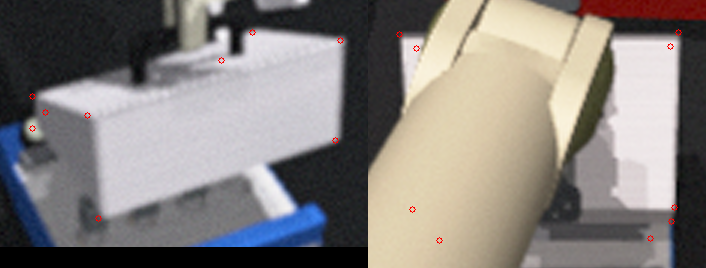

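The hood is tilted over the machine. Its projected corners match the pictures to about 1–2 px (for example rear-right-bottom at (98,218) against (103,218)), so the in-hand pose is good. I'll lower it behind the ledge.

```bash
sed -i 's/GH=np.array(\[18,0,121.\])/GH=np.array([18,0,122.5])/' h.py && python3 - <<'E'
from h import *
chain([("down",*hood(-70,76,.27)),("in",*hood(-90,76,.27))])
E
python3 -m creep '{"delta_pos":[[9,-2,0],[22,-6,-1],[38,-10,-1],[54,-14,-1],[68,-18,-1],[78,-21,-1],[86,-23,-1],[90,-24,-1],[92.5,-24.5,-1],[92.5,-24.5,-1]],"rotation":[[0,0,0],[0,0,0],[0,0,0],[0,0,0],[0,0,0],[0,0,0],[0,0,0],[0,0,0],[0,0,0],[0,0,0]],"gripper":[0,0,0,0,0,0,0,0,0,0]}'
cat >> h.py <<'E'
def lipnow():
    o=r.get_obs();Q=R.from_rotvec(o["ee_rot"]);g=o["tool_pos"]+Q.apply([.167,0,0]);HQ=Q*tool([0,0,-1],[1,0,0]).inv()
    M=R.from_euler("z",MYAW).inv();c=np.array([MX,MY,0])
    f=lambda v:M.apply(g+HQ.apply((np.array(v)-GH)/1e3)-c)*1e3
    E=(M*HQ).as_euler("zyx");print("lip",f((-99,0,2)),"origin",f((0,0,0)),"yaw,pitch,roll",E,"F",np.array(o["ft_force"]),"w",o["width"],o["clock"])
E
python3 - <<'E'
from h import *
lipnow();chain([("down",*hood(-70,76,.27)),("in",*hood(-90,76,.27))])
E
```

```text
down dpos [91.5, -25.1, -1.4] rot [-0.003, 0.0, -0.002] TCP [0.55  0.016 0.384]
in dpos [-5.3, -19.3, -0.0] rot [0.0, 0.0, -0.0] TCP [0.53  0.015 0.384]
clock: 40.0
tool_pos: [0.5515, 0.0172, 0.3837]
ee_rot: [1.297, 1.033, -0.971]
ft_force: [0.6, -0.4, -5.1]
width: 0.0115
lip [-67.7772   1.3538  75.2892] origin [ 28.1098   1.3693 100.0014] yaw,pitch,roll [ 0.0004 -0.2724  0.0008] F [ 0.6359 -0.371  -5.0713] w 0.011489017104466348 40.0
down dpos [-1.0, -1.3, 1.1] rot [0.0, -0.001, -0.002] TCP [0.55  0.016 0.384]
in dpos [-5.3, -19.2, 0.0] rot [0.0, 0.0, -0.0] TCP [0.53  0.015 0.384]
```

```bash
python3 -m creep '{"delta_pos":[[-0.5,-2,0.2],[-1.2,-4.5,0.4],[-2,-7,0.6],[-2.8,-9.5,0.8],[-3.6,-12,1],[-4.4,-14.5,1],[-5.2,-17,1],[-5.8,-19,1],[-6.2,-20.3,1],[-6.2,-20.3,1]],"rotation":[[0,0,0],[0,0,0],[0,0,0],[0,0,0],[0,0,0],[0,0,0],[0,0,0],[0,0,0],[0,0,0],[0,0,0]],"gripper":[0,0,0,0,0,0,0,0,0,0]}'
python3 - <<'E'
from h import *
lipnow()
I=ims();a=crop("top",I["top"],190,170,100,60,4);b=crop("scene",I["scene"],210,110,100,130,4)
a=cv2.copyMakeBorder(a,0,b.shape[0]-a.shape[0],0,0,0)
cv2.imwrite("pics/in.png",np.hstack([a,b]))
E
```

```text
clock: 41.0
tool_pos: [0.5301, 0.0152, 0.3841]
ee_rot: [1.297, 1.033, -0.971]
ft_force: [-0.5, 0.5, -5.1]
width: 0.0118
lip [-89.4204   0.359   75.7669] origin [  6.4752   0.363  100.4454] yaw,pitch,roll [ 0.0002 -0.2721  0.0008] F [-0.4576  0.4809 -5.107 ] w 0.011791481114212616 41.0
```

View pics/in.png

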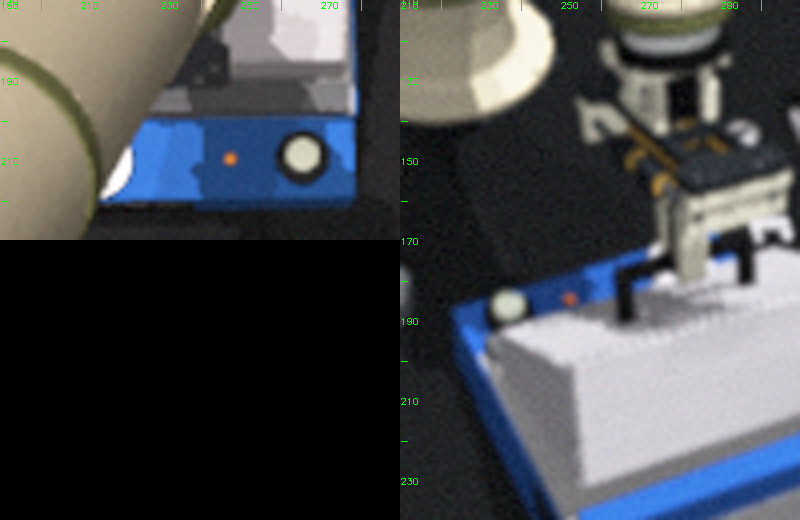

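There's no contact yet and the hood is tilted 0.27 rad. By the model the lip is 9 mm under the flange. I'll feel forward for the stop to confirm x.

```bash
python3 -m creep '{"delta_pos":[[-0.3,-1,0],[-0.5,-1.9,0],[-0.8,-2.9,0],[-1,-3.8,0],[-1,-3.8,0],[-1,-3.8,0],[-1,-3.8,0],[-1,-3.8,0],[-1,-3.8,0],[-1,-3.8,0]],"rotation":[[0,0,0],[0,0,0],[0,0,0],[0,0,0],[0,0,0],[0,0,0],[0,0,0],[0,0,0],[0,0,0],[0,0,0]],"gripper":[0,0,0,0,0,0,0,0,0,0]}'
python3 -c "from h import *;lipnow()"
python3 -m creep '{"delta_pos":[[-0.2,-0.5,0],[-0.3,-1,0],[-0.4,-1.5,0],[-0.5,-1.9,0],[-0.5,-1.9,0],[-0.5,-1.9,0],[-0.5,-1.9,0],[-0.5,-1.9,0],[-0.5,-1.9,0],[-0.5,-1.9,0]],"rotation":[[0,0,0],[0,0,0],[0,0,0],[0,0,0],[0,0,0],[0,0,0],[0,0,0],[0,0,0],[0,0,0],[0,0,0]],"gripper":[0,0,0,0,0,0,0,0,0,0]}'
python3 -c "from h import *;lipnow()"
```

```text
clock: 42.1
tool_pos: [0.5263, 0.015, 0.3841]
ee_rot: [1.297, 1.033, -0.971]
ft_force: [-0.4, -0.1, -4.8]
width: 0.0117
lip [-93.0926   0.3177  75.7116] origin [  2.7989   0.3309 100.4063] yaw,pitch,roll [ 0.0003 -0.2722  0.0007] F [-0.3782 -0.0564 -4.8177] w 0.011669722991466295 42.1
clock: 43.1
tool_pos: [0.5244, 0.0149, 0.384]
ee_rot: [1.297, 1.033, -0.971]
ft_force: [0.8, 0.6, -4.5]
width: 0.0121
lip [-95.0615   0.3219  75.6595] origin [  0.8303   0.3307 100.3527] yaw,pitch,roll [ 0.0003 -0.2722  0.0007] F [ 0.7735  0.6235 -4.4916] w 0.012112060505064162 43.1
```

```bash
for i in 1 2; do python3 -m creep '{"delta_pos":[[-0.2,-0.5,0],[-0.3,-1,0],[-0.4,-1.5,0],[-0.5,-1.9,0],[-0.5,-1.9,0],[-0.5,-1.9,0],[-0.5,-1.9,0],[-0.5,-1.9,0],[-0.5,-1.9,0],[-0.5,-1.9,0]],"rotation":[[0,0,0],[0,0,0],[0,0,0],[0,0,0],[0,0,0],[0,0,0],[0,0,0],[0,0,0],[0,0,0],[0,0,0]],"gripper":[0,0,0,0,0,0,0,0,0,0]}' >/dev/null
python3 -c "from h import *;lipnow()"; done
```

```text
lip [-96.813    0.275   75.6978] origin [ -0.9297   0.2776 100.4242] yaw,pitch,roll [ 0.0002 -0.2726  0.0006] F [ 3.3983  1.097  -3.1258] w 0.011059214402968505 44.1
lip [-99.009    0.2921  75.6011] origin [ -3.1175   0.2902 100.2956] yaw,pitch,roll [ 0.0001 -0.2722  0.0007] F [ 4.6061  0.8793 -1.7818] w 0.011612544972061023 45.1
```

Contact came at lip ≈ −96 mm, where the front wall should meet the flange (−95.6 expected). So the lip is under the ledge and the machine pose is confirmed. I'll back off and swing the rear down about the lip.

```bash
python3 - <<'E'
from h import *
o=r.get_obs();P=o["tool_pos"];Q=R.from_rotvec(o["ee_rot"])
for i,(lx,lz,th) in enumerate([(-96,75.5,.27),(-93,75.5,.27)]+[(-93,75.5-a*2.5/.27,.27-a) for a in np.linspace(.03,.24,8)]+[(-93,72.7,.01)]):
    g,q=hood(lx,lz,th);t=g-q.apply([.167,0,0]);print(np.round(Q.inv().apply(t-P)*1e3,1).tolist(),np.round((Q.inv()*q).as_rotvec(),3).tolist(),th)
E
```

```text
[1.2, 3.5, 0.1] [-0.0, -0.001, -0.002] 0.27
[2.0, 6.4, 0.1] [-0.0, -0.001, -0.002] 0.27
[5.9, 14.9, 0.1] [-0.0, -0.001, -0.032] 0.24000000000000002
[10.1, 23.3, 0.1] [-0.0, -0.001, -0.062] 0.21000000000000002
[14.5, 31.5, 0.1] [-0.0, -0.001, -0.092] 0.18000000000000002
[19.2, 39.6, 0.1] [0.0, -0.001, -0.122] 0.15000000000000002
[24.1, 47.6, 0.1] [0.0, -0.001, -0.152] 0.12000000000000002
[29.3, 55.5, 0.1] [0.0, -0.001, -0.182] 0.09000000000000002
[34.7, 63.2, 0.1] [0.0, -0.001, -0.212] 0.060000000000000026
[40.3, 70.7, 0.1] [0.0, -0.001, -0.242] 0.030000000000000027
[44.6, 75.5, 0.1] [0.0, -0.001, -0.262] 0.01
```

```bash
python3 -m creep '{"delta_pos":[[1.2,3.5,0],[2,6.4,0],[5.9,14.9,0],[10.1,23.3,0],[14.5,31.5,0],[19.2,39.6,0],[24.1,47.6,0],[29.3,55.5,0],[34.7,63.2,0],[34.7,63.2,0]],"rotation":[[0,0,0],[0,0,0],[0,0,-0.032],[0,0,-0.062],[0,0,-0.092],[0,0,-0.122],[0,0,-0.152],[0,0,-0.182],[0,0,-0.212],[0,0,-0.212]],"gripper":[0,0,0,0,0,0,0,0,0,0]}'
python3 - <<'E'
from h import *
lipnow();chain([("shut",*hood(-93,72.5,.005))])
E
```

```text
clock: 46.1
tool_pos: [0.5909, 0.0184, 0.3663]
ee_rot: [1.202, 1.19, -1.132]
ft_force: [-0.4, -0.3, -4.7]
width: 0.0116
lip [-93.476    0.534   72.5871] origin [ 5.4767  0.6107 76.2402] yaw,pitch,roll [ 0.0008 -0.0571  0.0002] F [-0.4225 -0.3004 -4.6685] w 0.011639976903050195 46.1
shut dpos [6.6, 15.3, 0.6] rot [0.001, -0.0, -0.052] TCP [0.607 0.019 0.361]
```

```bash
python3 -m creep '{"delta_pos":[[1.3,3,0],[2.6,6,0],[4,9,0],[5.3,12,0],[6.6,15.3,0],[7.3,15.3,0],[7.3,15.3,0],[7.3,15.3,0],[7.3,15.3,0],[7.3,15.3,0]],"rotation":[[0,0,-0.01],[0,0,-0.02],[0,0,-0.03],[0,0,-0.042],[0,0,-0.055],[0,0,-0.057],[0,0,-0.057],[0,0,-0.057],[0,0,-0.057],[0,0,-0.057]],"gripper":[0,0,0,0,0,0,0,0,0,0]}'
python3 -c "from h import *;lipnow()"
python3 -m creep '{"delta_pos":[[0,0,0],[0,0,0],[0,0,0],[0,0,0],[0,0,0],[-20,0,0],[-50,0,0],[-90,0,0],[-130,0,0],[-150,0,0]],"rotation":[[0,0,0],[0,0,0],[0,0,0],[0,0,0],[0,0,0],[0,0,0],[0,0,0],[0,0,0],[0,0,0],[0,0,0]],"gripper":[0.4,0.4,0.4,0.4,0.4,0.4,0.4,0.4,0.4,0.4]}'
python3 - <<'E'
from h import *
I=ims();a=crop("top",I["top"],190,105,100,130,4);b=crop("scene",I["scene"],210,130,125,130,3)
b=cv2.copyMakeBorder(b,0,a.shape[0]-b.shape[0],0,0,0)
cv2.imwrite("pics/shut.png",np.hstack([a,b]));print(r.get_obs()["q"])
E
```

```text
clock: 47.1
tool_pos: [0.6062, 0.0187, 0.3613]
ee_rot: [1.177, 1.229, -1.172]
ft_force: [-0.8, 0.2, -4.5]
width: 0.0115
lip [-93.834    0.3473  73.4002] origin [ 5.1722  0.3642 71.7337] yaw,pitch,roll [ 0.0002 -0.0034  0.0007] F [-0.8428  0.2283 -4.5124] w 0.0115338943154284 47.1
clock: 48.1
tool_pos: [0.606, 0.0179, 0.5146]
ee_rot: [1.179, 1.226, -1.17]
ft_force: [0.1, -0.3, -0.2]
width: 0.0373
[-0.6505  0.4266  0.7778  1.7844 -0.3418  1.0614  0.296 ]
```

View pics/shut.png

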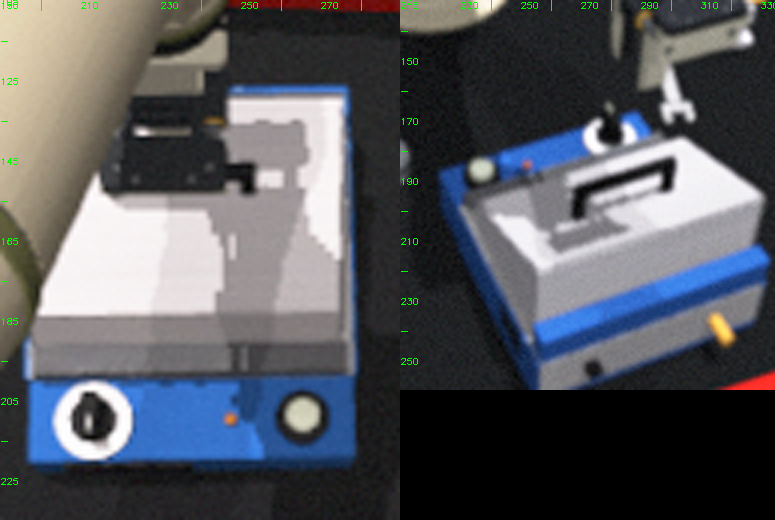

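The hood sits flat, with its lip under the ledge at top-crop rows 345–375. I'll move on to the timer knob, seen at native top (212,208).

```bash
python3 - <<'E'
from h import *
k=mach(-135,75,0);a=MYAW+np.pi/2-.12
dn=lambda a:tool([0,0,-1],[np.cos(a),np.sin(a),0])
chain([("K0",(k[0]+.06,k[1]-.03,.32),dn(.75)),("K1",(k[0],k[1],.20),dn(a)),("K2",(k[0],k[1],.100),dn(a))])
E
```

```text
K0 dpos [26.5, -98.8, -42.8] rot [-0.704, 0.002, -0.008] TCP [0.506 0.056 0.487]
K1 dpos [120.0, -23.5, -62.8] rot [-0.747, -0.0, -0.001] TCP [0.446 0.086 0.367]
K2 dpos [100.0, 0.0, 0.0] rot [0.0, -0.0, 0.0] TCP [0.446 0.086 0.267]
```

```bash
python3 -m creep '{"delta_pos":[[26.5,-98.8,-42.8],[26.5,-98.8,-42.8],[26.5,-98.8,-42.8],[26.5,-98.8,-42.8],[26.5,-98.8,-42.8],[26.5,-98.8,-42.8],[26.5,-98.8,-42.8],[26.5,-98.8,-42.8],[26.5,-98.8,-42.8],[26.5,-98.8,-42.8]],"rotation":[[-0.704,0.002,-0.008],[-0.704,0.002,-0.008],[-0.704,0.002,-0.008],[-0.704,0.002,-0.008],[-0.704,0.002,-0.008],[-0.704,0.002,-0.008],[-0.704,0.002,-0.008],[-0.704,0.002,-0.008],[-0.704,0.002,-0.008],[-0.704,0.002,-0.008]],"gripper":[0.4,0.4,0.4,0.4,0.4,0.4,0.4,0.4,0.4,0.4]}'
python3 -m creep '{"delta_pos":[[120,-23.5,-62.8],[120,-23.5,-62.8],[120,-23.5,-62.8],[120,-23.5,-62.8],[120,-23.5,-62.8],[120,-23.5,-62.8],[120,-23.5,-62.8],[120,-23.5,-62.8],[120,-23.5,-62.8],[120,-23.5,-62.8]],"rotation":[[-0.747,0,0],[-0.747,0,0],[-0.747,0,0],[-0.747,0,0],[-0.747,0,0],[-0.747,0,0],[-0.747,0,0],[-0.747,0,0],[-0.747,0,0],[-0.747,0,0]],"gripper":[0.4,0.4,0.4,0.4,0.4,0.4,0.4,0.4,0.4,0.4]}'
python3 - <<'E'
from h import *
k=mach(-135,75,0);a=MYAW+np.pi/2-.12
dn=lambda a:tool([0,0,-1],[np.cos(a),np.sin(a),0])
print(r.get_obs()["q"]);chain([("K2",(k[0],k[1],.100),dn(a))])
E
```

```text
clock: 49.2
tool_pos: [0.5052, 0.0568, 0.4842]
ee_rot: [0.64, 1.478, -0.644]
ft_force: [-0.5, 1.4, -0.5]
width: 0.0375
clock: 50.2
tool_pos: [0.4446, 0.0868, 0.3648]
ee_rot: [0.058, 1.575, -0.059]
ft_force: [-0.1, -0.3, 0.1]
width: 0.0373
[-0.5566  0.353   0.3158  2.2574 -0.2046  0.5613  1.4115]
K2 dpos [97.8, -0.4, 1.6] rot [-0.001, -0.005, 0.001] TCP [0.446 0.086 0.267]
```

```bash
python3 -m creep '{"delta_pos":[[30,0,0],[60,0,1],[85,0,1.5],[98,0,1.5],[98,0,1.5],[98,0,1.5],[98,0,1.5],[98,0,1.5],[98,0,1.5],[98,0,1.5]],"rotation":[[0,0,0],[0,0,0],[0,0,0],[0,0,0],[0,0,0],[0,0,0],[0,0,0],[0,0,0],[0,0,0],[0,0,0]],"gripper":[0.4,0.4,0.4,0.4,0.4,0.4,0,0,0,0]}'
python3 -c "
from h import *
o=r.get_obs();print(o['width'],o['ft_force'],o['moment'],o['tool_pos'],o['q'])"
```

```text
clock: 51.2
tool_pos: [0.4453, 0.0845, 0.2674]
ee_rot: [0.058, 1.574, -0.062]
ft_force: [-0.7, -10.9, 8.4]
width: 0.0141
0.014067739981494172 [ -0.7081 -10.8682   8.4007] [-2.4215  0.294  -0.0053] [0.4453 0.0845 0.2674] [-0.4439  0.5322  0.1849  2.3348 -0.3166  0.3011  1.5144]
```

The knob bar is gripped (14.1 mm), with a 10 N side load because its axis lies about 2 mm to the right. I'll relieve that and turn clockwise.

```bash
python3 -m creep '{"delta_pos":[[0,-1,0],[-0.5,-2,0],[-0.5,-2,0],[-0.5,-2,0],[-0.5,-2,0],[-0.5,-2,0],[-0.5,-2,0],[-0.5,-2,0],[-0.5,-2,0],[-0.5,-2,0]],"rotation":[[0,0,0],[0,0,0],[0.1,0,0],[0.2,0,0],[0.3,0,0],[0.4,0,0],[0.5,0,0],[0.6,0,0],[0.7,0,0],[0.7,0,0]],"gripper":[0,0,0,0,0,0,0,0,0,0]}'
python3 -c "
from h import *
o=r.get_obs();print(o['width'],o['ft_force'],o['moment'],o['tool_pos'],o['q'],R.from_rotvec(o['ee_rot']).as_matrix()[:,1])"
```

```text
clock: 52.2
tool_pos: [0.4455, 0.0845, 0.2674]
ee_rot: [0.604, 1.488, -0.608]
ft_force: [-0.7, -2.0, 1.7]
width: 0.0138
0.01381533600113462 [-0.7123 -2.0074  1.6913] [-0.3324 -0.0177 -0.0264] [0.4455 0.0845 0.2674] [-0.5588  0.5524  0.3537  2.3414 -0.5905  0.3334  1.1069] [ 0.6997  0.7145 -0.0034]
```

```bash
python3 -m creep '{"delta_pos":[[0,0,0],[0,0,0],[0,0,0],[0,0,0],[0,0,0],[0,0,0],[0,0,0],[0,0,0],[0,0,0],[0,0,0]],"rotation":[[0.1,0,0],[0.2,0,0],[0.3,0,0],[0.4,0,0],[0.5,0,0],[0.56,0,0],[0.62,0,0],[0.64,0,0],[0.64,0,0],[0.64,0,0]],"gripper":[0,0,0,0,0,0,0,0,0,0]}'
python3 -c "
from h import *
o=r.get_obs();j=R.from_rotvec(o['ee_rot']).as_matrix()[:,1];print(o['width'],o['ft_force'],o['moment'],o['tool_pos'],'bar',MYAW+np.pi/2-np.arctan2(j[1],j[0]))"
```

```text
clock: 53.2
tool_pos: [0.4458, 0.0847, 0.2674]
ee_rot: [1.088, 1.284, -1.093]
ft_force: [0.6, 0.2, 5.5]
width: 0.0143
0.014338662883003917 [0.6495 0.2123 5.5247] [ 0.0297 -0.221   0.6663] [0.4458 0.0847 0.2674] bar 1.4563543977496458
```

The moment jumped to 0.67 N·m at a bar angle of about 1.4 rad, so the knob is at its stop. I'll let go, rise and plan the button.

```bash
python3 -m creep '{"delta_pos":[[0,0,0],[0,0,0],[0,0,0],[0,0,0],[-15,0,0],[-40,0,0],[-80,0,0],[-110,0,0],[-120,0,0],[-120,0,0]],"rotation":[[-0.03,0,0],[-0.03,0,0],[-0.03,0,0],[-0.03,0,0],[-0.03,0,0],[-0.03,0,0],[-0.03,0,0],[-0.03,0,0],[-0.03,0,0],[-0.03,0,0]],"gripper":[0.2,0.2,0.2,0.2,0.2,0.2,0.2,0.2,0.2,0.2]}'
sed -i 's/MX,MY,MYAW=.584,.0175,.046/MX,MY,MYAW=.584,.0165,.046/' h.py
python3 - <<'E'
from h import *
o=r.get_obs();b=mach(-135,-85,80);print(b,o["q"])
dn=tool([0,0,-1],[np.cos(.5),np.sin(.5),0])
chain([("B1",(b[0],b[1],.14),dn)])
I=ims();a=crop("top",I["top"],190,105,100,130,4);c=crop("scene",I["scene"],210,130,125,130,3)
c=cv2.copyMakeBorder(c,0,a.shape[0]-c.shape[0],0,0,0)
cv2.imwrite("pics/knob.png",np.hstack([a,c]))
E
```

```text
clock: 54.2
tool_pos: [0.4461, 0.0849, 0.3879]
ee_rot: [1.069, 1.295, -1.071]
ft_force: [-0.1, 0.1, 0.5]
width: 0.0188
[ 0.4531 -0.0746  0.08  ] [-0.9345  0.4099  0.8635  2.2498 -0.5026  0.6832  0.4781]
B1 dpos [80.7, -22.8, 158.1] rot [-0.312, -0.002, 0.002] TCP [ 0.453 -0.075  0.307]
```

View pics/knob.png

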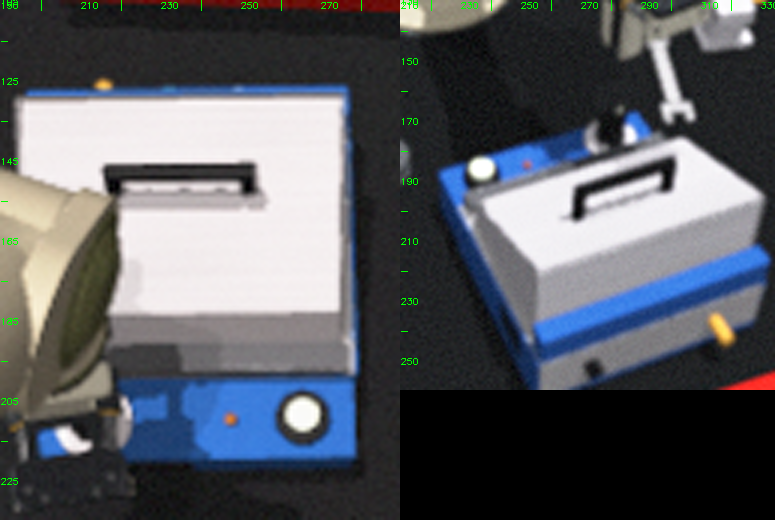

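```bash
python3 -m creep '{"delta_pos":[[0,-7,45],[10,-14,90],[40,-20,130],[80.7,-22.8,158.1],[80.7,-22.8,158.1],[80.7,-22.8,158.1],[80.7,-22.8,158.1],[80.7,-22.8,158.1],[80.7,-22.8,158.1],[80.7,-22.8,158.1]],"rotation":[[-0.1,0,0],[-0.2,0,0],[-0.312,0,0],[-0.312,0,0],[-0.312,0,0],[-0.312,0,0],[-0.312,0,0],[-0.312,0,0],[-0.312,0,0],[-0.312,0,0]],"gripper":[0,0,0,0,0,0,0,0,0,0]}'
python3 - <<'E'
from h import *
o=r.get_obs();b=mach(-135,-85,80);I=ims()
print(at_z("top",(265.1,208.4),.08),b,"grasp",o["tool_pos"]+R.from_rotvec(o["ee_rot"]).apply([.167,0,0]),o["width"],o["ft_force"])
dn=tool([0,0,-1],[np.cos(.5),np.sin(.5),0])
chain([("touch",(b[0],b[1],.101),dn),("press",(b[0],b[1],.0932),dn)])
a=crop("top",I["top"],195,190,40,40,10);c=crop("scene",I["scene"],225,140,80,80,5)
cv2.imwrite("pics/knob2.png",np.hstack([a,c]))
E
```

```text
clock: 55.3
tool_pos: [0.4529, -0.0738, 0.3071]
ee_rot: [0.831, 1.409, -0.834]
ft_force: [0.0, 0.5, 0.3]
width: 0.0003
[ 0.4527 -0.0741  0.08  ] [ 0.4531 -0.0746  0.08  ] grasp [ 0.4523 -0.0738  0.1401] 0.00029926062538903155 [0.0395 0.4725 0.3203]
touch dpos [38.9, 0.2, 0.5] rot [0.001, -0.002, 0.004] TCP [ 0.453 -0.075  0.268]
press dpos [7.8, -0.0, -0.0] rot [-0.0, 0.0, -0.0] TCP [ 0.453 -0.075  0.26 ]
```

View pics/knob2.png

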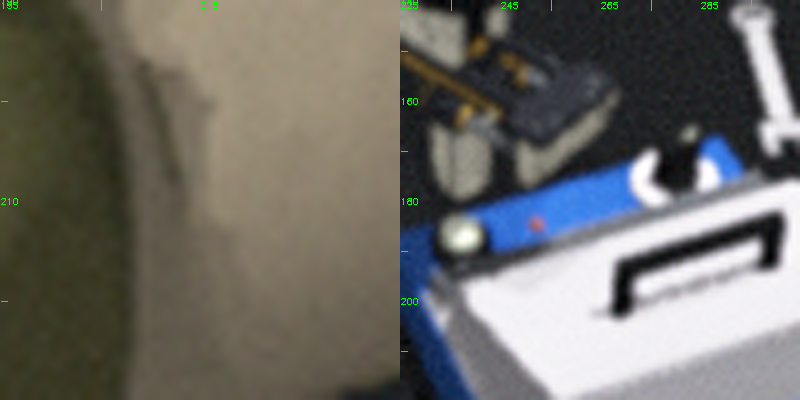

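The scene crop shows the knob broadside with its pointer at the +y end (690,130), so the timer is at its stop. The hood is shut, and the button at scene (460,237) lies straight below the closed fingertips. Pressing now.

```bash
python3 -m creep '{"delta_pos":[[15,0,0],[30,0,0],[36,0,0.5],[40,0,0.5],[44,0,0.5],[47,0,0.5],[47.5,0,0.5],[47.5,0,0.5],[47.5,0,0.5],[47.5,0,0.5]],"rotation":[[0,0,0],[0,0,0],[0,0,0],[0,0,0],[0,0,0],[0,0,0],[0,0,0],[0,0,0],[0,0,0],[0,0,0]],"gripper":[0,0,0,0,0,0,0,0,0,0]}'
python3 -c "
from h import *
o=r.get_obs();print(o['tool_pos']+R.from_rotvec(o['ee_rot']).apply([.186,0,0]),o['ft_force'])"
```

```text
clock: 56.4
tool_pos: [0.4519, -0.076, 0.263]
ee_rot: [0.838, 1.407, -0.833]
ft_force: [-13.6, 5.4, 81.7]
width: 0.0005
[ 0.4518 -0.0753  0.077 ] [-13.5616   5.4336  81.7378]
```

The force reached 82 N with the fingertips at z 77 mm. The shut fingers are 35 mm across, wider than the 26 mm button, so they probably hit the bezel. I'll back off and press with one finger of the opened gripper.

```bash
python3 -m creep '{"delta_pos":[[-5,0,0],[-15,0,0],[-40,0,0],[-60,0,0],[-60,0,0],[-60,0,0],[-60,0,0],[-60,0,0],[-60,0,0],[-60,0,0]],"rotation":[[0,0,0],[0,0,0],[0,0,0],[0,0,0],[0,0,0],[0,0,0],[0,0,0],[0,0,0],[0,0,0],[0,0,0]],"gripper":[0,0,0,0,0.54,0.54,0.54,0.54,0.54,0.54]}'
python3 - <<'E'
from h import *
o=r.get_obs();w=o["width"];print(w,o["ft_force"],o["q"])
a=MYAW+np.pi/2;dn=tool([0,0,-1],[np.cos(a),np.sin(a),0])
off=w/2*1e3+8.75
chain([("B1",[*mach(-135,-85-off,0)[:2],.125],dn),("B2",[*mach(-135,-85-off,0)[:2],.0995],dn),("B3",[*mach(-135,-85-off,0)[:2],.0935],dn)])
E
```

```text
clock: 57.4
tool_pos: [0.4529, -0.0756, 0.3186]
ee_rot: [0.832, 1.409, -0.838]
ft_force: [-0.3, -0.6, 1.1]
width: 0.0437
0.04367310567334801 [-0.3202 -0.5834  1.0907] [-0.3697  0.4906  0.585   2.2987 -0.5717  0.4987  1.1737]
B1 dpos [26.6, -12.7, 26.7] rot [-1.118, -0.005, 0.003] TCP [ 0.454 -0.105  0.292]
B2 dpos [25.5, -0.0, 0.0] rot [0.0, -0.0, 0.0] TCP [ 0.454 -0.105  0.266]
B3 dpos [6.0, -0.0, 0.0] rot [0.0, -0.0, 0.0] TCP [ 0.454 -0.105  0.26 ]
```

```bash
python3 -m creep '{"delta_pos":[[0,-6,13],[0,-12.7,29],[0,-12.7,29],[0,-12.7,29],[0,-12.7,29],[0,-12.7,29],[0,-12.7,29],[10,-12.7,29],[26,-12.7,29],[26,-12.7,29]],"rotation":[[-0.14,0,0],[-0.28,0,0],[-0.42,0,0],[-0.56,0,0],[-0.7,0,0],[-0.84,0,0],[-0.98,0,0],[-1.118,0,0],[-1.118,0,0],[-1.118,0,0]],"gripper":[0.54,0.54,0.54,0.54,0.54,0.54,0.54,0.54,0.54,0.54]}'
python3 - <<'E'
from h import *
o=r.get_obs();w=o["width"];print(w,o["ft_force"],o["q"])
a=MYAW+np.pi/2;dn=tool([0,0,-1],[np.cos(a),np.sin(a),0])
off=w/2*1e3+8.75
chain([("B2",[*mach(-135,-85-off,0)[:2],.0995],dn),("B3",[*mach(-135,-85-off,0)[:2],.0935],dn)])
E
```

```text
clock: 58.4
tool_pos: [0.4552, -0.1072, 0.2918]
ee_rot: [-0.036, 1.578, 0.036]
ft_force: [0.2, -0.1, 0.1]
width: 0.0502
0.05023912001406139 [ 0.1892 -0.1024  0.0818] [-0.0419  0.4953  0.212   2.2869 -0.2646  0.3883  2.0082]
B2 dpos [25.3, -1.2, -0.5] rot [-0.0, -0.007, -0.0] TCP [ 0.455 -0.108  0.266]
B3 dpos [6.0, -0.0, 0.0] rot [-0.0, -0.0, -0.0] TCP [ 0.455 -0.108  0.26 ]
```

Next I'll press in small steps, reading the force as I go. First to 3 mm nominal, then deeper.

```bash
python3 -m creep '{"delta_pos":[[10,-1,0],[20,-1.2,-0.5],[24,-1.2,-0.5],[27,-1.2,-0.5],[27,-1.2,-0.5],[27,-1.2,-0.5],[27,-1.2,-0.5],[27,-1.2,-0.5],[27,-1.2,-0.5],[27,-1.2,-0.5]],"rotation":[[0,0,0],[0,0,0],[0,0,0],[0,0,0],[0,0,0],[0,0,0],[0,0,0],[0,0,0],[0,0,0],[0,0,0]],"gripper":[0.54,0.54,0.54,0.54,0.54,0.54,0.54,0.54,0.54,0.54]}'
python3 -m creep '{"delta_pos":[[1,0,0],[2,0,0],[2,0,0],[2,0,0],[2,0,0],[2,0,0],[2,0,0],[2,0,0],[2,0,0],[2,0,0]],"rotation":[[0,0,0],[0,0,0],[0,0,0],[0,0,0],[0,0,0],[0,0,0],[0,0,0],[0,0,0],[0,0,0],[0,0,0]],"gripper":[0.54,0.54,0.54,0.54,0.54,0.54,0.54,0.54,0.54,0.54]}'
```

```text
clock: 59.4
tool_pos: [0.455, -0.1083, 0.2661]
ee_rot: [-0.037, 1.575, 0.036]
ft_force: [-0.9, -0.2, 3.9]
width: 0.0501
clock: 60.4
tool_pos: [0.455, -0.1084, 0.2643]
ee_rot: [-0.037, 1.575, 0.036]
ft_force: [-1.6, -0.5, 10.7]
width: 0.0503
```

```bash
python3 -m creep '{"delta_pos":[[0.5,0,0],[1,0,0],[1,0,0],[1,0,0],[1,0,0],[1,0,0],[1,0,0],[1,0,0],[1,0,0],[1,0,0]],"rotation":[[0,0,0],[0,0,0],[0,0,0],[0,0,0],[0,0,0],[0,0,0],[0,0,0],[0,0,0],[0,0,0],[0,0,0]],"gripper":[0.54,0.54,0.54,0.54,0.54,0.54,0.54,0.54,0.54,0.54]}'
for i in 1 2 3 4 5; do python3 -m creep '{"delta_pos":[[-1,0,0],[-1.5,0,0],[-1.5,0,0],[-1.5,0,0],[-1.5,0,0],[-1.5,0,0],[-1.5,0,0],[-1.5,0,0],[-1.5,0,0],[-1.5,0,0]],"rotation":[[0,0,0],[0,0,0],[0,0,0],[0,0,0],[0,0,0],[0,0,0],[0,0,0],[0,0,0],[0,0,0],[0,0,0]],"gripper":[0.54,0.54,0.54,0.54,0.54,0.54,0.54,0.54,0.54,0.54]}' | grep -E "tool_pos|force"; done
```

```text
clock: 61.4
tool_pos: [0.4549, -0.1084, 0.264]
ee_rot: [-0.036, 1.574, 0.036]
ft_force: [-4.0, -1.2, 24.0]
width: 0.0503
tool_pos: [0.455, -0.1083, 0.2645]
ft_force: [-1.1, -2.0, 4.3]
tool_pos: [0.455, -0.1083, 0.266]
ft_force: [-1.4, -2.1, 3.5]
tool_pos: [0.455, -0.1083, 0.2675]
ft_force: [-0.8, -1.2, 3.0]
tool_pos: [0.4551, -0.1082, 0.269]
ft_force: [-0.5, -0.2, 2.7]
tool_pos: [0.4551, -0.1083, 0.2705]
ft_force: [0.2, -0.2, 0.5]
```

The force curve shows the button's spring: 4.3 N down to about 0 N over 6 mm of travel, with a hard stop below that. So it was pressed fully and is now released. I'll retract and do the final check.

```bash
python3 -m creep '{"delta_pos":[[-20,0,0],[-60,0,0],[-100,0,0],[-140,-30,-10],[-150,-80,-20],[-150,-130,-30],[-150,-150,-30],[-150,-150,-30],[-150,-150,-30],[-150,-150,-30]],"rotation":[[0,0,0],[0,0,0],[0,0,0],[0,0,0],[0,0,0],[0,0,0],[0,0,0],[0,0,0],[0,0,0],[0,0,0]],"gripper":[0.54,0.54,0.54,0.54,0.54,0.54,0.54,0.54,0.54,0.54]}'
python3 - <<'E'
from h import *
I=ims();c=np.vstack([cv2.resize(I["top"],(512,384))[60:300],I["scene"][90:330]])[:,:,::-1]
a=crop("top",I["top"],190,110,100,120,3);b=crop("scene",I["scene"],220,150,110,120,3)
s=np.hstack([cv2.resize(I["top"][:,:,::-1],(400,300)),cv2.resize(I["scene"][:,:,::-1],(400,300))])
t=np.hstack([a,b]);t=cv2.resize(t,(666,300) if t.shape[1]>666 else (t.shape[1],300));t=cv2.copyMakeBorder(t,0,0,0,800-t.shape[1],0)
cv2.imwrite("pics/end.png",np.vstack([s,t]))
# hood top rear/front corners predicted if shut at (5..7,0,70)
for v in((83,-120,105),(83,120,105),(-68.4,-120,45)):
    print(v,proj("top",mach(v[0]+5.5,v[1],v[2]+70))[0],proj("scene",mach(v[0]+5.5,v[1],v[2]+70))[0])
E
```

```text
clock: 67.4
tool_pos: [0.4329, -0.2584, 0.4204]
ee_rot: [-0.037, 1.576, 0.038]
ft_force: [-0.2, 0.2, 0.4]
width: 0.0503
(83, -120, 105) [276.887  127.3315] [254.2234 221.0748]
(83, 120, 105) [194.8588 128.2084] [330.0574 195.602 ]
(-68.4, -120, 45) [276.9328 182.3899] [234.3052 196.8467]
```

View pics/end.png

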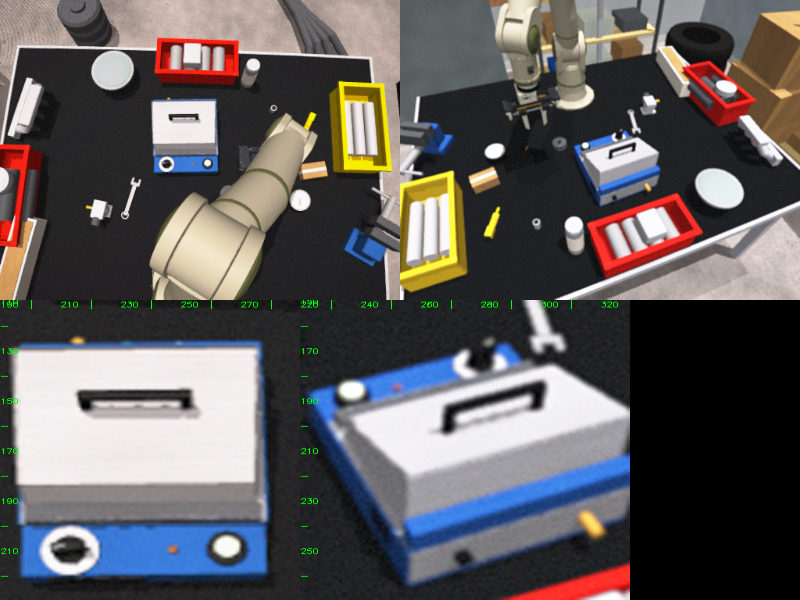

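The hood's rear corners (276,128 against 276.9,127.3 predicted) and its flat seat agree with the shut pose. The timer bar lies across with its pointer to the left, the button is out, and the other things are in place. I'll hand in.

```bash
python3 -c "
from station import r
print(r.close_job(), r.get_obs()['clock'])"
```

```text
the job is handed in; nothing more can be done
the job is handed in; nothing more can be done
```

The job is handed in, at about 67 s of the 200 s allowed; no verdict was reported. Only three injectors were on the bench.

**What I did**
- **Injectors:** the three grey ones stand nozzle-down in cups 1, 2 and 3. I left the black and yellow look-alikes alone.
- **Hood:** I hooked the lip under the ledge with the rear raised about 15°. It met the ledge at lip x ≈ −96 mm, where about −95.6 was expected. I then swung it down flat and released it.
- **Timer:** turned clockwise to its stop. The moment jumped to 0.67 N·m, and the pictures show the bar lying across with its pointer to the left.
- **Start button:** pressed to its hard stop with the hood shut and the timer set, then released.

**Last checks**
- **Hood position:** its rear corners are within about 2 px of the predicted shut position.
- **Other things on the bench:** the last picture shows the ones not hidden by the arm where they were. Part of the pulley is behind the arm in the top view.
- **Robot:** clear of everything, with about 0 N on the wrist.

**What disagreed or wasn't checked**
- **First button press:** it went in with the gripper shut and the wrist force reached 82 N (limit 120 N). I backed off and pressed again with one finger, which showed about 6 mm of spring travel.
- **Contact height:** the fingertips met the button 4–5 mm higher than the stated sizes give. I found no cause.
- **Knob:** its axis was about 2 mm off my measured position.
- **Injectors under the hood:** I last saw them upright just before the hood went on. There was no unexpected force while it closed, but they can't be seen now.

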